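# Load the gift-card tray and lock it over at the pick-up end

### The job

On the counter stands a small slide with a four-bay tray and a keeper bar, which a spring pin holds in the first of three holes, over the loading end near you. Pull the pin up, swing the bar to the middle hole and let the pin snap in; draw the tray by its handle to the near end until it sits in the detent, lay every gift-card pack from the counter flat in it, one to a bay, then push it along the rail into the detent at the far end. Then pull the pin again, swing the bar on to the third hole so that it lies over the tray there, let the pin snap fully home, and leave the other things on the counter where they are.

Things in the scene. Friction and masses are not known exactly. Their poses are not given: they have to be found in the camera images.
- slide_base: fixed slide: wooden board 440 x 130 x 10 mm with two rails along its x axis (away from the robot; yaw within 0.13 rad). Origin at the centre of the board's underside, on the counter. The tray's centre is at y = 0, x = -115 mm in the near station, +115 mm in the far one. On the left an index plate, top 72 mm above the counter, x -75..+75, y +105..+227 mm
- tray (a joint): position of the tray along the slide's +x, m: 0 in the near detent, 0.230 in the far detent, somewhere between at the start; hard stops 4 mm beyond each. A sprung ball holds it at both: 6 to 9 N starts it, about 1 N moves it in between (then it stays where it is left); let go within 3 mm of a station it centres itself
- tray_center (a point): centre of the tray's floor. Tray 160 (x) x 196 (y) mm, its axes those of slide_base, floor top 32 mm above the counter. Four bays parted by lips 4 mm thick and 8 mm high; the lips on the long sides of each bay are open over the middle 56 mm for the fingers. Packs lie with their length along y
- tray_handle (a point): grip point of the tray's handle, an upright round post 16 mm thick beside the tray's right (-y) edge, at x = -55, y = -118 mm from the tray's centre. The point is on its axis 84 mm above the counter; the post stands from 32 to 102 mm above the counter, above that a cap 22 mm wide, 4 mm thick. Moves with the tray
- bay_1 (a point): centre of the floor of the near left bay, on the floor. Each bay is 91 mm (tray y) by 60 mm (tray x) inside; the axes are the tray's
- bay_2 (a point): centre of the floor of the near right bay, on the floor. Each bay is 91 mm (tray y) by 60 mm (tray x) inside; the axes are the tray's
- bay_3 (a point): centre of the floor of the far left bay, on the floor. Each bay is 91 mm (tray y) by 60 mm (tray x) inside; the axes are the tray's
- bay_4 (a point): centre of the floor of the far right bay, on the floor. Each bay is 91 mm (tray y) by 60 mm (tray x) inside; the axes are the tray's
- keeper_bar (a joint): angle of the keeper bar about its upright pivot, rad, growing anticlockwise from above: -0.785 first hole (bar over the near station: start), 0 middle hole (bar between the stations, clear of both), +0.785 third hole (over the far station). At 0 the bar points along the slide's -y, its tail along +y. Play in a hole about 0.02 rad. A loaded tray passes under it
- keeper_pivot (a point): pivot axis of the keeper bar, at x = 0, y = +130 mm of slide_base, 78 mm above the counter (the bar's underside). Steel bar 20 mm wide, 10 mm thick, reaching 159 mm from the pivot on the tray side and 87 mm on the other, the tail, which carries the pin; boss 36 mm wide at the pivot, top at 102 mm
- keeper_tip (a point): middle of the underside of the round rubber foot (32 mm wide, 6 mm thick) under the free end of the bar, 146 mm from the pivot, 72 mm above the counter
- index_pin (a joint): how far the spring pin is pulled up, m: 0 home in a hole, limit 0.018. Pulled 0.011 or more it clears the plate and the bar turns with under 2 N at the knob; home it locks the bar. Let go between holes it rests on the plate at about 0.010 and snaps in when it comes over a hole. Spring 6 N at 0, 8.7 N at the limit
- pin_knob (a point): middle of the black knob of the spring pin, on its axis, 75 mm from the pivot in the bar's tail: upright cylinder 26 mm wide, 28 mm tall, its middle 122 mm above the counter with the pin home (knob 108 to 136 mm). Below it a 26 mm wide collar ends 98 mm above the counter. Moves with bar and pin
- pack_1: banded pack of gift cards lying flat, 84 x 54 x 18 mm (the firm stack is 82 x 52 x 16), 70 g; origin at the centre of its underside, x along its length, z up. Absent packs read None
- pack_2: banded pack of gift cards lying flat, 84 x 54 x 18 mm (the firm stack is 82 x 52 x 16), 70 g; origin at the centre of its underside, x along its length, z up. Absent packs read None
- pack_3: banded pack of gift cards lying flat, 84 x 54 x 18 mm (the firm stack is 82 x 52 x 16), 70 g; origin at the centre of its underside, x along its length, z up. Absent packs read None
- pack_4: banded pack of gift cards lying flat, 84 x 54 x 18 mm (the firm stack is 82 x 52 x 16), 70 g; origin at the centre of its underside, x along its length, z up. Absent packs read None
- bell: desk bell, 84 mm wide, 58 mm tall, to be left alone; origin at the centre of its underside
- stamp: wooden hand stamp standing upright, 26 x 38 x 70 mm, to be left alone; origin at the centre of its underside
- terminal: hand-held card reader lying flat, 136 x 74 x 26 mm, to be left alone; origin at the centre of its underside
- tips: small glass jar, 66 mm wide, 79 mm tall, to be left alone; origin at the centre of its underside

How it is judged:
By the outcome, as a careful person would: the job done as asked, in the order asked, and still so for the second after the job is handed in, with the robot touching nothing.
Of pack_1, pack_2, pack_3, pack_4 only 3 to 4 are there at a start; the rules pass over those that are not, and their reading is None.
At some moment in a run one of pack_1, pack_2, pack_3, pack_4 may be knocked a few centimetres aside while the robot is not near it.
Once in a run the grip may slacken for a moment while it holds something.
It also fails if it takes over 210 s, if anything falls off the work surface, if the arm or the gripper's body presses on something with over 40 N, if the wrist force passes 120 N, or if a joint passes its speed limit or range.

### The arm

A 6-joint arm with a two-finger parallel gripper is mounted at the origin on a cart in front of the work surface, level with it; the furniture and walls round the work are solid. World frame = base frame: x ahead of the robot, y to its left, z up, the work surface at z = 0. Lengths are in m, angles in degrees, forces in N, time in s.
With the tool pointing down it reaches from about 0.35 to 0.875 m from the base axis. Payload 4.2 kg.
Tool frame: the origin (TCP) lies between the finger pads; the fingertips stand 8 mm ahead of it and the grasp point (between the pads) lies 11 mm behind it; x points along the fingers, z is the direction in which the jaws open and shut, and the axes are right-handed (so a half turn about x gives the same grasp; the last joint's range is limited). The gripper opens to 85 mm and grips with 20 to 120 N. Pads are 22 mm wide; open, the fingers measure 114 mm over their backs; the gripper's body (76 mm by 85 mm) begins 54 mm behind the grasp point. The pads swing forward as they close: fully open they stand 13 mm farther back than shut.
Start: joints at [14.817, 22.042, 0.453, 0, -68.411, -14.817], TCP at [0.625, 0, 0.217] pointing down, gripper open.
Joint ranges: [-179.83, 179.83], [-69.29, 118.12], [-61.27, 80.66], [-181.25, 117.63], [-171.15, -9.14], [-177.46, 177.46]. Speed limits (degrees/s): [159.86, 159.86, 180, 180, 180, 180].

### API

Orientations are given as a 3x3 rotation matrix whose columns are the frame's x, y, z axes.
In Python, from bench import state, snapshot, camera_params, job_done gives the robot as it stands. The module is installed in compiled form; this text tells all that it offers.
- The arm moves only by the tool drive_tool, never from a script. Its argument "steps" is a list of rows, each a list of 5 numbers: the shift along the tool's x, y, z each as a share of 25 mm, from -1 to 1, then the turn about the tool's x as a share of 360 degrees, from -1 to 1, then the closure, from -1 (fully open) to 1 (shut). In form: [[tx, ty, tz, turn, hand], ...]. A call has 1 to 20 rows; each row shifts and turns the commanded pose from where the row before left it, along the tool's axes as they then stand; what a row does not reach is not made up. A row lasts 1/8 s, in which the tool goes at most 62.5 mm and 10.7 degrees, less where a joint would pass 70% of its speed; a pose out of reach is approached as far as the arm can. A call with a number of a shift or a turn outside -1 to 1 is refused whole. A call with a gripper value outside its range is refused whole. The fingers move at their own pace and stop on an object; "force" is the grip in N (left out, the last holds). Time passes only in rows, so rows that do not move let the fingers close. It gives the time, the measured TCP pose, the force and the opening at its end, in the units of the state.
- state(): the state, without advancing time (a new reading comes with each control period).
- snapshot(name): name is "scene" or "side" or "wrist"; returns (picture, depth): 480x640x3 uint8, red, green, blue; 480x640 float32, m along the optical axis (not along the pixel's ray), 0 where there is no reading.
- camera_params(name): a dict with "intrinsics" (3x3 intrinsics, pixels), "rvec" (rotation vector, rad) and "tvec" (3), from world to camera coordinates, as OpenCV has them; the wrist camera has in their place "hand_eye" (4x4, takes a point from camera to tool coordinates, whose origin is the TCP and whose axes are the tool frame's). Camera axes: x right, y down, z forward; pixel columns grow to the right and rows downward; lengths in m; the calibration is good to about 2 mm. A picture is of the moment at which its call begins: read the wrist's pose just before it. camera_params takes no time and is no camera call.
- job_done(): hands the job in, once; it reports no verdict.
The state is a dict: "clock": time; "joints": joint angles; "joint_vel": joint speeds; "tau": joint torques, N m; "eef_pos": TCP position; "tool_rot": TCP orientation; "contact_force": force on the tool from outside, world axes, zero at the start; "ft_torque": the same for the moment, N m; "finger_gap": finger opening in m.
Only numpy, scipy, OpenCV 4.12 (cv2) and the standard library are available. Lean on these libraries where they do the work, as an engineer would, in place of code of your own. Each camera call takes 0.05 s, during which the arm holds its last target.

## Working session

There is one attempt and no reset: what is moved stays moved. The work goes in short steps, Python scripts to look and compute and a tool call to move; the robot and the scene stay as the last step left them, time stands still between calls to the robot, and variables do not carry over. Pictures are saved under pics/ and viewed, and the job is handed in when it is done.

Besides the shell and the picture viewer there is one more tool, called after ">>>" by a JSON object that holds its "op" and its "data". drive_tool: Moves the arm, as the interface text tells. Shift numbers are shares of 25 mm and turn numbers shares of 360 degrees, none past 1 either way. Its arguments: {"type":"object","properties":{"steps":{"type":"array","items":{"type":"array","items":{"type":"number","minimum":-1,"maximum":1}}},"force":{"type":"number"}},"required":["steps"]}

```bash
ls; mkdir -p pics; cat > h.py <<'E'
import numpy as np, cv2
from bench import state, snapshot, camera_params, job_done
def cam(n, st=None):
    p=camera_params(n); K=np.array(p["intrinsics"],float)
    if "hand_eye" in p:
        H=np.array(p["hand_eye"],float); st=st or state()
        T=np.eye(4); T[:3,:3]=np.array(st["tool_rot"]); T[:3,3]=st["eef_pos"]
        return K, T@H
    R=cv2.Rodrigues(np.array(p["rvec"],float))[0]; t=np.array(p["tvec"],float).ravel()
    M=np.eye(4); M[:3,:3]=R.T; M[:3,3]=-R.T@t
    return K,M
def ray(K,M,uv,z):
    uv=np.atleast_2d(uv).astype(float)
    d=np.c_[uv,np.ones(len(uv))]@np.linalg.inv(K).T@M[:3,:3].T
    o=M[:3,3]; s=(z-o[2])/d[:,2]
    return o+d*s[:,None]
def proj(K,M,P):
    P=np.atleast_2d(P); c=(P-M[:3,3])@M[:3,:3]
    q=c@K.T; return q[:,:2]/q[:,2:]
def cloud(K,M,D):
    v,u=np.mgrid[0:480,0:640]
    c=np.stack([(u-K[0,2])/K[0,0]*D,(v-K[1,2])/K[1,1]*D,D],-1)
    W=c@M[:3,:3].T+M[:3,3]; W[D<=0]=np.nan; return W
def grab(n,name):
    st=state(); K,M=cam(n,st); I,D=snapshot(n)
    cv2.imwrite(f"pics/{name}.png",I[:,:,::-1]); np.savez(f"pics/{name}.npz",I=I,D=D,K=K,M=M)
    return I,D,K,M
E
python3 - <<'E'
from h import *
for n in("scene","side","wrist"):
    I,D,K,M=grab(n,n+"0"); print(n,M.round(3).tolist(),K[0,0])
print(state())
E
```

```text
pics
scene [[-0.901, -0.282, 0.329, 0.008], [-0.433, 0.615, -0.659, 1.045], [-0.017, -0.736, -0.676, 1.205], [0.0, 0.0, 0.0, 1.0]] 510.499572575034
side [[0.815, -0.327, 0.478, -0.297], [-0.579, -0.493, 0.65, -1.208], [0.023, -0.806, -0.591, 1.184], [0.0, 0.0, 0.0, 1.0]] 618.2240587786445
wrist [[-1.0, 0.0, -0.001, 0.625], [0.0, 0.955, 0.296, -0.076], [0.001, 0.296, -0.955, 0.372], [0.0, 0.0, 0.0, 1.0]] 371.6757407332634
{'clock': 0.15, 'joints': array([ 1.48160343e+01,  2.20804727e+01,  3.96742042e-01, -2.07928519e-02,
       -6.84129184e+01, -1.48153737e+01]), 'joint_vel': array([-0.04456245, -0.05578951,  0.11815867,  0.07294775, -0.03320514,
        0.04395812]), 'tau': array([-6.03353892e-04, -3.92678475e+01,  1.88581592e+01,  4.18858320e+00,
       -3.39302780e-03,  5.70479813e-06]), 'eef_pos': array([6.24518166e-01, 4.94290280e-06, 2.16167107e-01]), 'tool_rot': array([[-1.71702862e-03, -1.22183235e-04, -9.99998518e-01],
       [-1.05117743e-04, -9.99999987e-01,  1.22363905e-04],
       [-9.99998520e-01,  1.05327689e-04,  1.71701576e-03]]), 'contact_force': array([0.45100465, 0.74591393, 0.24329279]), 'ft_torque': array([-0.08521255,  0.01727542,  0.07777039]), 'finger_gap': 0.08543745134764663}
```

View pics/scene0.png

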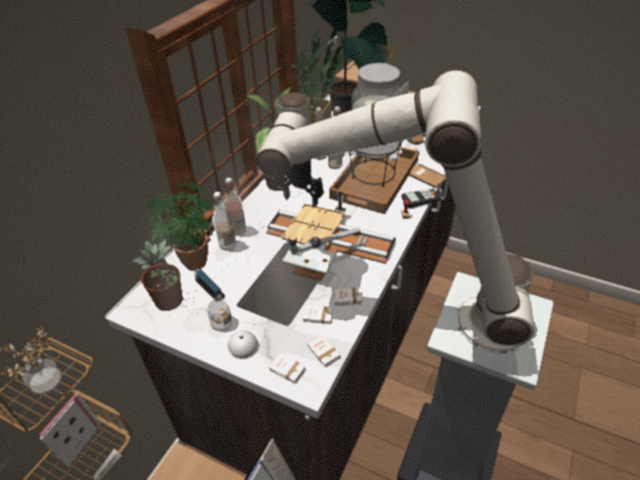

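View pics/side0.png

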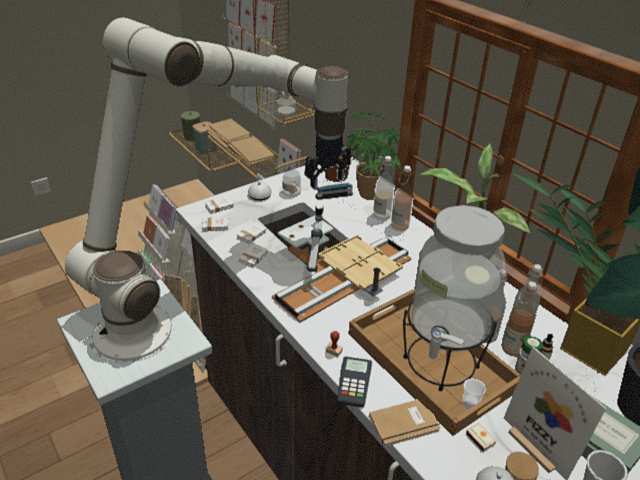

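View pics/wrist0.png

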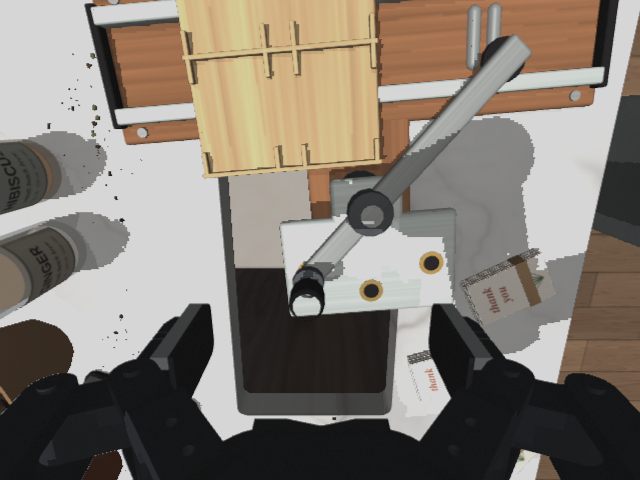

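```bash
python3 - <<'E'
from h import *
d=np.load("pics/wrist0.npz"); I,D,K,M=d["I"],d["D"],d["K"],d["M"]
W=cloud(K,M,D)
print(ray(K,M,[370,211],.102),ray(K,M,[308,303],.136))
for uv in [(370,211),(308,300),(300,30),(340,260),(420,290),(300,140),(460,100),(560,80)]: print(uv,W[uv[1],uv[0]].round(4))
z=W[:,:,2]
m=((abs(z-.072)<.006)).astype(np.uint8)
n,l,s,c=cv2.connectedComponentsWithStats(m)
for i in range(1,n):
    if s[i,4]>800:
        P=W[l==i][:,:2].astype(np.float32); print(s[i],cv2.minAreaRect(P), np.nanmedian(W[l==i],0))
# silver rail edges: lower rail
g=cv2.cvtColor(I,cv2.COLOR_RGB2HSV); 
# holes
hm=cv2.inRange(g,(10,80,80),(30,255,255))
n,l,s,c=cv2.connectedComponentsWithStats(hm)
for i in range(1,n):
    if 60<s[i,4]<2000: print(s[i],c[i].round(1),ray(K,M,c[i],.072).round(4))
E
```

```text
[[ 0.58756175 -0.01260175  0.102     ]] [[0.63327889 0.04581335 0.136     ]]
(370, 211) [ 0.5873 -0.0122  0.1002]
(308, 300) [0.6356 0.076  0.0715]
(300, 30) [ 0.6411 -0.1478  0.032 ]
(340, 260) [0.6084 0.0328 0.085 ]
(420, 290) [0.5361 0.0665 0.0708]
(300, 140) [ 0.6426 -0.0608  0.0321]
(460, 100) [ 0.5242 -0.091   0.0883]
(560, 80) [ 0.4169 -0.1108  0.0245]
[ 279  175  105  130 3294] ((0.6331411600112915, 0.010536573827266693), (0.14226122200489044, 0.04743184149265289), 55.320884704589844) [0.63078683 0.00929395 0.07100377]
[  320   195   136   120 10539] ((0.5682757496833801, 0.03447086364030838), (0.12133429199457169, 0.1043165773153305), 4.2601118087768555) [0.55621993 0.04522188 0.0711857 ]
[93  0 19  6 88] [101.    2.4] [[ 0.7796 -0.1568  0.072 ]]
[119   0  39   4  92] [133.1   0.9] [[ 0.7568 -0.1577  0.072 ]]
[622  17  18  79 719] [633.5  68.1] [[ 0.3922 -0.1141  0.072 ]]
[ 28 146  24  48 177] [ 44.9 168.2] [[ 0.8447 -0.0408  0.072 ]]
[403 188   7  23 145] [406.2 199.9] [[ 0.5542 -0.0149  0.072 ]]
[420 252  23  22 254] [430.9 262.4] [[0.529  0.0399 0.072 ]]
[515 261  26  45 496] [527.8 282.9] [[0.4421 0.0592 0.072 ]]
[360 280  23  21 230] [370.8 289.9] [[0.58   0.0659 0.072 ]]
[  0 386  13  19  81] [  5.2 395.6] [[0.9314 0.1783 0.072 ]]
[536 454  24  26 374] [546.4 469.6] [[0.3874 0.2724 0.072 ]]
```

>>> {"op": "drive_tool", "data": {"steps": [[0,-0.94,-0.19,0,-1],[0,-0.94,-0.19,0,-1],[0,0,0,0,-1],[0,0,0,0,-1]], "force": 60}}

```text
clock: 0.65
eef_pos: [0.6344, 0.0478, 0.2168]
tool_rot: [[-0.0, 0.001, -1.0], [-0.0, -1.0, -0.001], [-1.0, 0.0, 0.0]]
contact_force: [0.2, -0.3, -0.2]
finger_gap: 0.0855
```

```bash
python3 - <<'E'
from h import *
I,D,K,M=grab("wrist","wrist1")
E
```

```text
(no output)
```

View pics/wrist1.png

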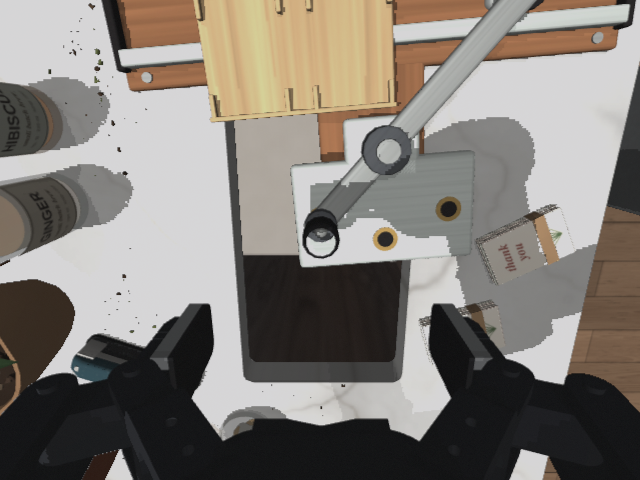

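```bash
python3 - <<'E'
from h import *
d=np.load("pics/wrist1.npz"); I,D,K,M=d["I"],d["D"],d["K"],d["M"]
print(ray(K,M,[[321,239]],.136),ray(K,M,[[386,148]],.102),ray(K,M,[[448,208],[385,238.5]],.072))
c=ray(K,M,[[395,104],[213,120]],.040); print(c)
W=cloud(K,M,D); 
m=(abs(W[:,:,2]-.032)<.004).astype(np.uint8); n,l,s,_=cv2.connectedComponentsWithStats(m); i=1+s[1:,4].argmax(); print(s[i],cv2.minAreaRect(W[l==i][:,:2].astype(np.float32)))
for n in ("scene","side"):
    d=np.load(f"pics/{n}0.npz"); I,D,K,M=d["I"],d["D"],d["K"],d["M"]
    W=cloud(K,M,D)
    if n=="side":
        print("handle",ray(K,M,[376,269],.106),W[280,376],W[270,377])
    else:
        for p in [(347,295),(317,314),(288,368),(322,350),(242,344)]: print(p,W[p[1],p[0]].round(3),ray(K,M,p,.018).round(3))
E
```

```text
[[0.63426145 0.04659571 0.136     ]] [[ 0.58813954 -0.01058143  0.102     ]] [[0.52914764 0.03964112 0.072     ]
 [0.579908   0.06615522 0.072     ]]
[[ 0.5718945  -0.04283964  0.04      ]
 [ 0.72668929 -0.02978875  0.04      ]]
[  197     0   197   117 20159] ((0.6544294953346252, -0.08327597379684448), (0.16053932905197144, 0.08918403834104538), 4.513131141662598)
(347, 295) [0.425 0.099 0.018] [[0.425 0.099 0.018]]
(317, 314) [0.475 0.203 0.017] [[0.475 0.204 0.018]]
(288, 368) [0.463 0.401 0.016] [[0.463 0.402 0.018]]
(322, 350) [0.405 0.312 0.018] [[0.405 0.312 0.018]]
(242, 344) [0.607 0.401 0.04 ] [[0.618 0.389 0.018]]
handle [[ 0.61172798 -0.25329076  0.106     ]] [ 0.60821841 -0.26148939  0.07395717] [ 0.61321595 -0.25606252  0.10367428]
```

>>> {"op": "drive_tool", "data": {"steps": [[1,0.04,0,0,-1],[1,0,0,0,-1],[1,0,0,0,-1],[1,0,0,0,-1],[0.27,0,0,0,-1],[0,0,0,0,0],[0,0,0,0,1],[0,0,0,0,1],[0,0,0,0,1],[0,0,0,0,1],[0,0,0,0,1]], "force": 60}}

```text
clock: 2.08
eef_pos: [0.635, 0.046, 0.1116]
tool_rot: [[0.002, 0.0, -1.0], [-0.0, -1.0, -0.0], [-1.0, 0.0, -0.002]]
contact_force: [-2.3, 0.0, 6.3]
finger_gap: 0.0229
```

>>> {"op": "drive_tool", "data": {"steps": [[-0.2,0,0,0,1],[-0.2,0,0,0,1],[-0.2,0,0,0,1],[0,0,0,0,1],[0,0,0,0,1]]}}

```text
clock: 2.7
eef_pos: [0.6343, 0.0463, 0.1247]
tool_rot: [[-0.001, -0.0, -1.0], [0.0, -1.0, 0.0], [-1.0, -0.0, 0.001]]
contact_force: [2.1, 1.1, -9.3]
finger_gap: 0.0227
```

```bash
python3 - <<'E'
from h import *
I,D,K,M=grab("wrist","wrist2"); print(state()["finger_gap"],state()["contact_force"])
I,D,K,M=grab("side","side2"); cv2.imwrite("pics/side2c.png",cv2.resize(I[150:330,220:460,::-1],None,fx=3,fy=3))
E
```

```text
0.022775051974902025 [ 2.79653419  2.30122485 -9.86807832]
```

View pics/wrist2.png

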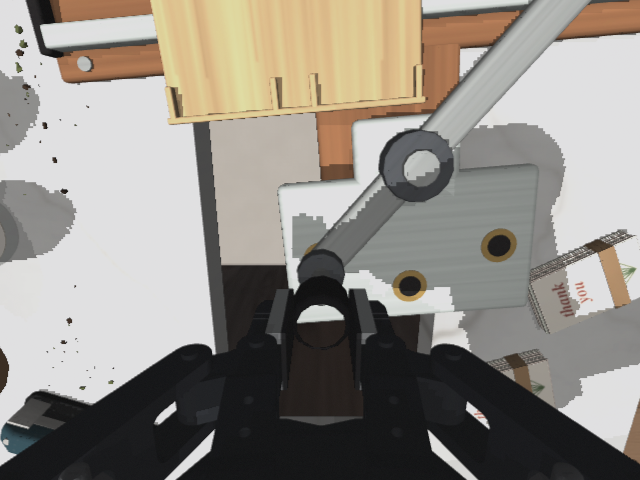

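View pics/side2c.png

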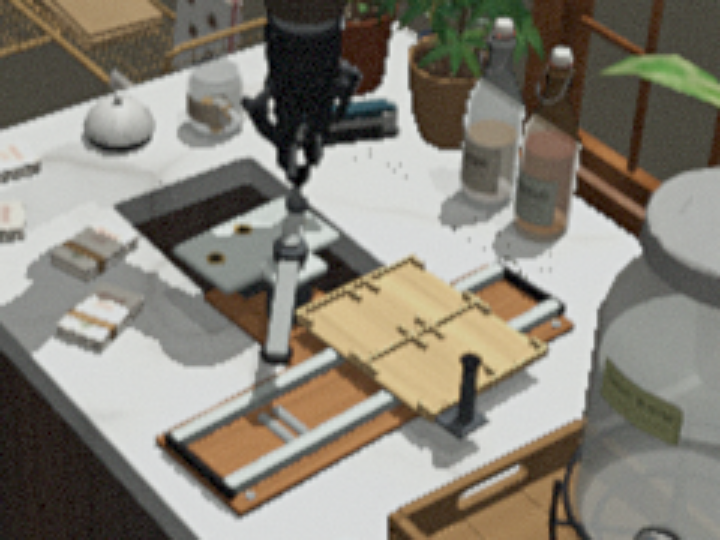

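>>> {"op": "drive_tool", "data": {"steps": [[-0.02,-0.146,0.185,-0.0125,1],[0,-0.146,0.185,-0.0125,1],[0,-0.146,0.185,-0.0125,1],[0,-0.146,0.185,-0.0125,1]]}}

```text
clock: 3.3
eef_pos: [0.6148, 0.0586, 0.1258]
tool_rot: [[0.001, 0.312, -0.95], [0.0, -0.95, -0.312], [-1.0, -0.0, -0.001]]
contact_force: [4.1, 2.2, -9.1]
finger_gap: 0.0232
```

>>> {"op": "drive_tool", "data": {"steps": [[0,-0.146,0.185,-0.0125,1],[0,-0.146,0.185,-0.0125,1],[0,-0.146,0.185,-0.0125,1],[0,-0.146,0.185,-0.0125,1],[0,-0.146,0.185,-0.0125,1],[0,-0.146,0.185,-0.0125,1],[0,0,0,0,1],[0,0,0,0,1]]}}

```text
clock: 4.3
eef_pos: [0.5804, 0.0643, 0.1259]
tool_rot: [[0.001, 0.707, -0.707], [0.001, -0.707, -0.707], [-1.0, 0.0, -0.001]]
contact_force: [4.3, 3.5, -9.3]
finger_gap: 0.023
```

```bash
python3 - <<'E'
from h import *
I,D,K,M=grab("wrist","wrist3"); print(M[:3,:3].round(3))
E
```

```text
[[-0.707 -0.676 -0.207]
 [-0.707  0.676  0.21 ]
 [-0.002  0.295 -0.956]]
```

View pics/wrist3.png

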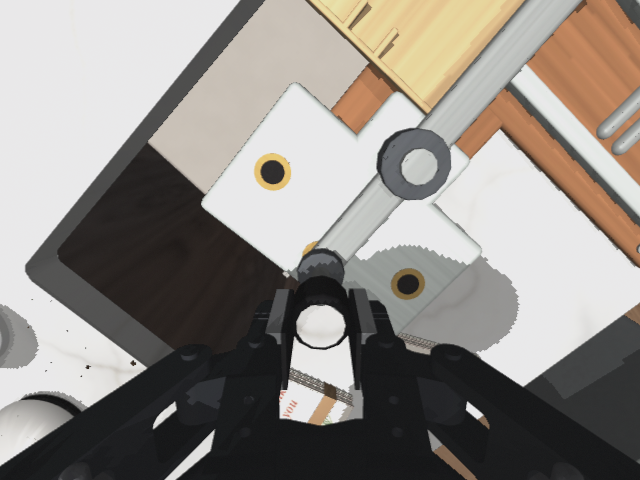

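>>> {"op": "drive_tool", "data": {"steps": [[0.18,0,0,0,1],[0.18,0,0,0,1],[0.18,0,0,0,1],[0,0,0,0,1],[0,0,0,0,1]]}}

```text
clock: 4.97
eef_pos: [0.5805, 0.0643, 0.1125]
tool_rot: [[0.001, 0.707, -0.707], [0.001, -0.707, -0.707], [-1.0, 0.0, -0.001]]
contact_force: [3.0, 4.3, -6.7]
finger_gap: 0.0229
```

>>> {"op": "drive_tool", "data": {"steps": [[0,0,0,0,0],[0,0,0,0,-1],[0,0,0,0,-1],[0,0,0,0,-1],[-1,0,0,0,-1],[-1,0,0,0,-1],[-1,0,0,0,-1],[-0.5,0,0,0,-1],[0,0,0,0,-1]]}}

```text
clock: 6.1
eef_pos: [0.5801, 0.0639, 0.2004]
tool_rot: [[0.001, 0.707, -0.707], [0.001, -0.707, -0.707], [-1.0, 0.001, -0.001]]
contact_force: [0.6, -0.8, -0.2]
finger_gap: 0.0856
```

```bash
python3 - <<'E'
from h import *
I,D,K,M=grab("wrist","wrist4"); W=cloud(K,M,D)
m=(abs(W[:,:,2]-.137)<.006); P=W[m]; print(len(P),np.median(P,0) if len(P) else 0, np.percentile(P[:,2],[5,50,95]))
for n in ("scene","side"): grab(n,n+"4")
E
```

```text
476 [0.5821824  0.06279284 0.13411051] [0.13198608 0.13411051 0.13563669]
```

View pics/wrist4.png

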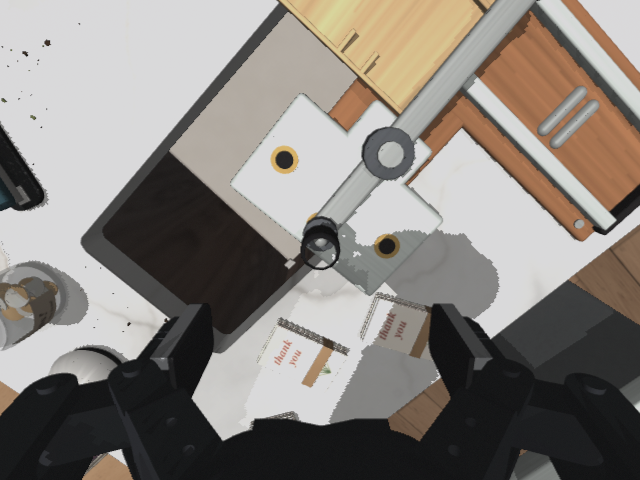

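```bash
cat > m.py <<'E'
from h import *
def plan(target, ang, st=None):
    """target tcp xyz, ang = world heading (deg) of tool z; prints shifts in tool axes now (mm/25) & turn"""
    st=st or state(); R=np.array(st["tool_rot"]); p=np.array(st["eef_pos"])
    d=R.T@(np.array(target)-p)/.025
    a=np.degrees(np.arctan2(R[1,2],R[0,2])); da=(ang-a+180)%360-180
    print("tool shift",d.round(3),"turn",round(-da/360,4),"rows>=",abs(da)/10.7, "clock",st["clock"])
E
python3 - <<'E'
from m import *
plan([.6135,-.2562,.2],184.4)
d=np.load("pics/side4.npz"); I,D,K,M=d["I"],d["D"],d["K"],d["M"]; W=cloud(K,M,D)
x,y,z=W[...,0],W[...,1],W[...,2]
for y0 in np.arange(-.5,-.14,.03):
    print(round(y0,2),[ (lambda q: round(float(np.nanmax(q)),2) if q.size else 0)(z[(x>a)&(x<a+.05)&(y>y0)&(y<y0+.03)]) for a in np.arange(.3,.9,.05)])
cv2.imwrite("pics/side4c.png",cv2.resize(I[200:400,230:500,::-1],None,fx=2.9,fy=2.9))
E
```

```text
tool shift [-0.058 10.021  8.072] turn 0.1127 rows>= 3.7931562340990004 clock 6.25
-0.5 [0.03, 0.03, 0.03, 0.06, 0.44, 0.44, 0.44, 0, 0, 0, 0.44, 0.44, 0.28]
-0.47 [0.03, 0.03, 0.03, 0.06, 0.36, 0.44, 0.44, 0, 0, 0, 0.44, 0.28, 0.29]
-0.44 [0.01, 0.03, 0.03, 0.06, 0.02, 0.02, 0.01, 0, 0, 0, 0, 0.29, 0.29]
-0.41 [0.0, 0.03, 0.03, 0.06, 0.02, 0.02, 0.02, 0, 0, 0.34, 0.34, 0.39, 0.28]
-0.38 [0.01, 0.07, 0.07, 0.06, 0.01, 0.01, 0.02, 0.02, 0, 0.34, 0.34, 0.38, 0.26]
-0.35 [0.01, 0.07, 0.07, 0.06, 0.06, 0.06, 0.06, 0.06, 0, 0, 0.33, 0.35, 0.35]
-0.32 [0.01, 0.01, 0.01, 0.01, 0, 0.0, 0.01, 0, 0, 0, 0.32, 0.32, 0.4]
-0.29 [0.01, 0.01, 0.01, 0.01, 0.01, 0.04, 0.11, 0.01, 0.01, 0.0, 0.33, 0.32, 0.39]
-0.26 [0.01, 0.01, 0.01, 0.01, 0.01, 0.04, 0.11, 0.04, 0.04, 0.01, 0.32, 0.32, 0]
-0.23 [0.01, 0.03, 0.03, 0.03, 0.02, 0.04, 0.04, 0.04, 0.04, 0.01, 0.31, 0.31, 0.3]
-0.2 [0.01, 0.03, 0.03, 0.03, 0.03, 0.08, 0.04, 0.04, 0.04, 0.03, 0.3, 0.31, 0]
-0.17 [0.01, 0.03, 0.02, 0.02, 0.02, 0.09, 0.09, 0.05, 0.04, 0.03, 0.03, 0.3, 0.01]
```

View pics/side4c.png

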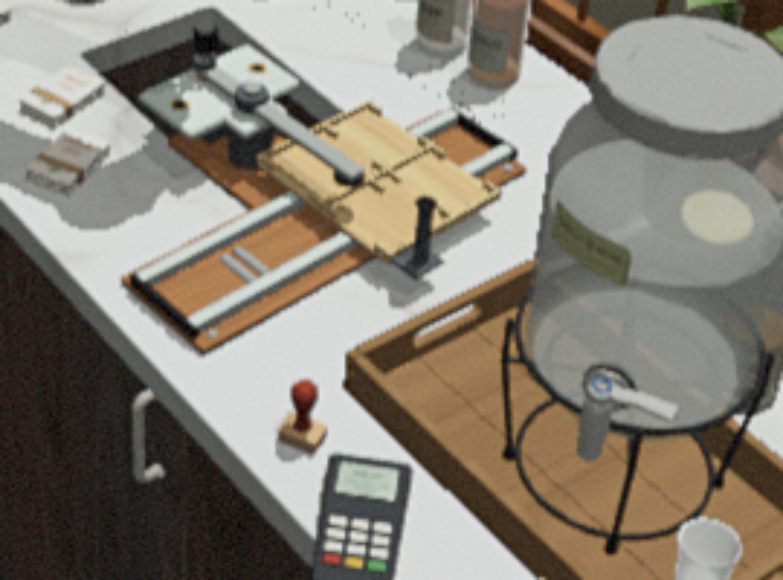

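>>> {"op": "drive_tool", "data": {"steps": [[0,0.911,0.734,0,-1],[0,0.911,0.734,0,-1],[0,0.911,0.734,0,-1],[0,0.911,0.734,0,-1],[0,0.911,0.734,0,-1],[0,0.911,0.734,0,-1],[0,0.911,0.734,0,-1],[0,0.911,0.734,0,-1],[0,0.911,0.734,0,-1],[0,0.911,0.734,0,-1],[0,0.911,0.734,0,-1],[0,0,0,0.0225,-1],[0,0,0,0.0225,-1],[0,0,0,0.0225,-1],[0,0,0,0.0225,-1],[0,0,0,0.0227,-1],[0,0,0,0,-1]]}}

```text
clock: 8.38
eef_pos: [0.6138, -0.256, 0.1984]
tool_rot: [[-0.002, 0.079, -0.997], [0.001, -0.997, -0.079], [-1.0, -0.001, 0.002]]
contact_force: [0.2, 1.1, -0.1]
finger_gap: 0.0852
```

```bash
python3 - <<'E'
from m import *
I,D,K,M=grab("wrist","wrist5"); W=cloud(K,M,D)
m=(W[:,:,2]>.098)&(W[:,:,2]<.112)&(abs(W[:,:,0]-.61)<.05)&(W[...,1]<-.2); P=W[m]; print(len(P),np.median(P,0),P.min(0),P.max(0))
v,u=np.nonzero(m); print(u.mean(),v.mean())
plan([.6135,-.2562,.2],184.4)
E
```

```text
704 [ 0.61298689 -0.25557468  0.10535736] [ 0.60202435 -0.26585397  0.10278688] [ 0.62339153 -0.24469448  0.10733657]
321.64346590909093 235.84375
tool shift [-0.056  0.009  0.017] turn 0.0005 rows>= 0.015480093609546212 clock 8.425
```

View pics/wrist5.png

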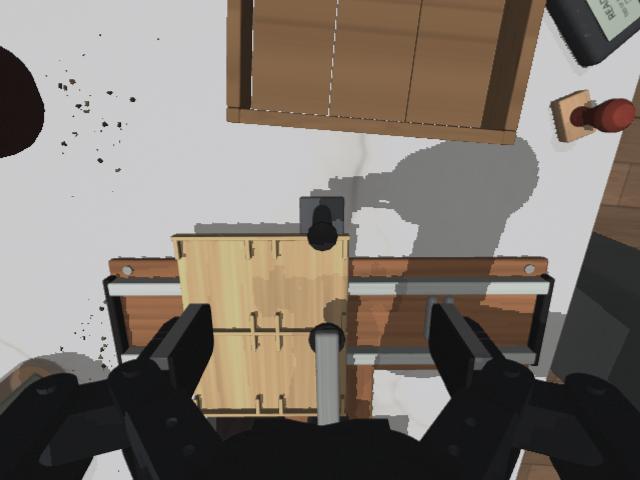

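>>> {"op": "drive_tool", "data": {"steps": [[1,0,0.02,0,-1],[1,0,0,0,-1],[1,0,0,0,-1],[1,0,0,0,-1],[1,0,0,0,-1],[0.18,0,0,0,-1],[0,0,0,0,1],[0,0,0,0,1],[0,0,0,0,1],[0,0,0,0,1],[0,0,0,0,1],[0,0,0,0,1]], "force": 50}}

```text
clock: 9.93
eef_pos: [0.6144, -0.2562, 0.0713]
tool_rot: [[0.002, 0.078, -0.997], [-0.001, -0.997, -0.078], [-1.0, 0.001, -0.002]]
contact_force: [-0.4, 0.8, 4.8]
finger_gap: 0.0185
```

>>> {"op": "drive_tool", "data": {"steps": [[0,0,0.3,0,1],[0,0,0.5,0,1],[0,0,0.5,0,1],[0,0,0.5,0,1],[0,0,0.5,0,1],[0,0,0.5,0,1],[0,0,0.5,0,1],[0,0,0.5,0,1],[0,0,0.5,0,1],[0,0,0.5,0,1],[0,0,0.5,0,1],[0,0,0.5,0,1],[0,0,0.5,0,1],[0,0,0.5,0,1],[0,0,0.1,0,1],[0,0,0,0,1]]}}

```text
clock: 11.92
eef_pos: [0.4422, -0.2702, 0.0712]
tool_rot: [[0.001, 0.078, -0.997], [-0.001, -0.997, -0.078], [-1.0, 0.002, -0.001]]
contact_force: [0.4, -2.5, 7.1]
finger_gap: 0.0183
```

>>> {"op": "drive_tool", "data": {"steps": [[0,0,0.1,0,1],[0,0,0.1,0,1],[0,0,0.1,0,1],[0,0,0,0,1],[0,0,0,0,1]]}}

```text
clock: 12.55
eef_pos: [0.4367, -0.2707, 0.0713]
tool_rot: [[0.005, 0.078, -0.997], [-0.002, -0.997, -0.078], [-1.0, 0.002, -0.005]]
contact_force: [4.6, -1.4, 4.9]
finger_gap: 0.0181
```

```bash
python3 - <<'E'
from m import *
I,D,K,M=grab("side","side6"); cv2.imwrite("pics/side6c.png",cv2.resize(I[180:360,200:440,::-1],None,fx=3,fy=3)); s=state();print(s["eef_pos"],s["contact_force"])
E
```

```text
[ 0.43666893 -0.27071998  0.07125178] [ 5.27158546 -0.37438257  5.9587409 ]
```

View pics/side6c.png

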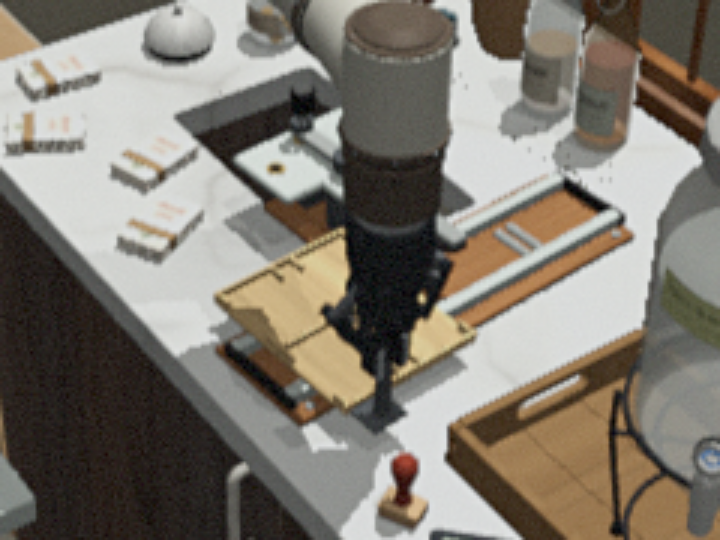

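>>> {"op": "drive_tool", "data": {"steps": [[0,0,0.1,0,1],[0,0,0,0,1],[0,0,0,0,1]]}}

```text
clock: 12.98
eef_pos: [0.4363, -0.2708, 0.0713]
tool_rot: [[0.009, 0.078, -0.997], [-0.002, -0.997, -0.078], [-1.0, 0.003, -0.009]]
contact_force: [8.4, 0.7, 2.3]
finger_gap: 0.0183
```

>>> {"op": "drive_tool", "data": {"steps": [[0,0,-0.1,0,1],[0,0,0,0,0],[0,0,0,0,-1],[0,0,0,0,-1],[0,0,0,0,-1],[-1,0,0,0,-1],[-1,0,0,0,-1],[-1,0,0,0,-1],[-1,0,0,0,-1],[-1,0,0,0,-1],[0,0,0,0,-1]]}}

```text
clock: 14.35
eef_pos: [0.4352, -0.2703, 0.1971]
tool_rot: [[0.004, 0.077, -0.997], [-0.001, -0.997, -0.077], [-1.0, 0.002, -0.004]]
contact_force: [-0.3, 0.5, 0.4]
finger_gap: 0.0855
```

```bash
python3 - <<'E'
from m import *
I,D,K,M=grab("wrist","wrist7"); W=cloud(K,M,D)
m=(W[:,:,2]>.098)&(W[:,:,2]<.112)&(abs(W[:,:,0]-.43)<.05)&(W[...,1]<-.2); P=W[m]; print(len(P),np.median(P,0),P.min(0),P.max(0))
I,D,K,M=grab("scene","scene7"); cv2.imwrite("pics/scene7c.png",cv2.resize(I[190:390,220:460,::-1],None,fx=3,fy=3))
E
```

```text
710 [ 0.43677381 -0.27010104  0.10536897] [ 0.42621348 -0.28021376  0.10224055] [ 0.44734937 -0.2589716   0.10741145]
```

View pics/wrist7.png

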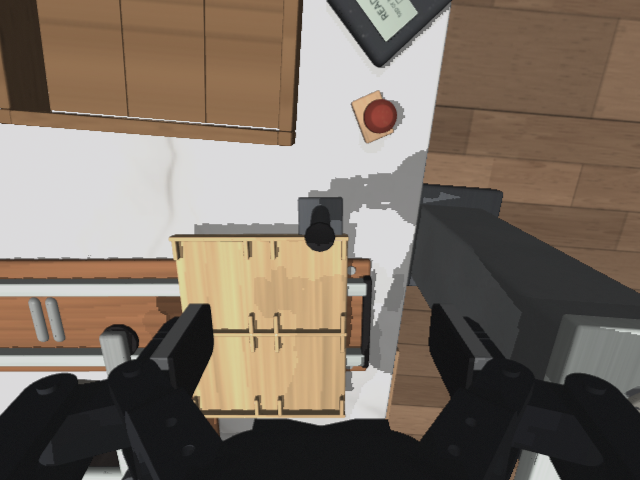

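View pics/scene7c.png

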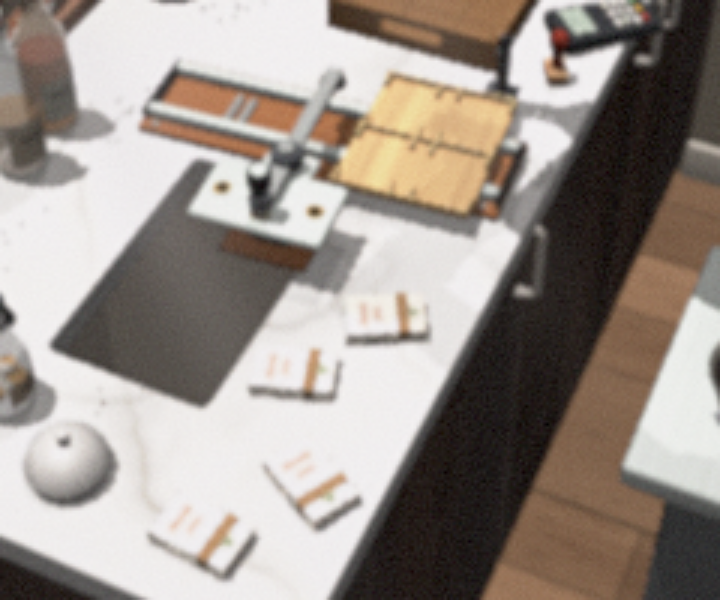

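```bash
python3 - <<'E'
from m import *
for nm,cor,far,tr in (("wrist5",(547.5,258),(109.5,260),(349,236)),("wrist7",(371,260),None,(348,236))):
    d=np.load(f"pics/{nm}.npz"); I,D,K,M=d["I"],d["D"],d["K"],d["M"]; W=cloud(K,M,D)
    a=ray(K,M,cor,.010)[0]; t=ray(K,M,tr,.040)[0]
    print(nm,a,t, (t-a)[:2]@np.array([.997,.0767]), W[cor[1]+3,int(cor[0])-4])
    if far: b=ray(K,M,far,.010)[0]; print(b, np.linalg.norm(b-a), np.degrees(np.arctan2(*(b-a)[[1,0]])))
d=np.load("pics/wrist7.npz"); cv2.imwrite("pics/c7.png",cv2.resize(d["I"][200:400,280:440,::-1],None,fx=4,fy=3))
d=np.load("pics/wrist5.npz"); cv2.imwrite("pics/c5.png",cv2.resize(d["I"][220:340,470:570,::-1],None,fx=5,fy=5))
E
```

```text
wrist5 [ 0.38590636 -0.22131805  0.01      ] [ 0.58700809 -0.2375177   0.04      ] 0.19925591768737305 [ 0.38925065 -0.21771549  0.00957424]
[ 0.8174702  -0.18530357  0.01      ] 0.4330639577030891 4.770342317079973
wrist7 [ 0.38261427 -0.22078949  0.01      ] [ 0.41047444 -0.2524878   0.04      ] 0.025345331638073423 [ 0.38606745 -0.21707313  0.00928948]
```

View pics/c7.png

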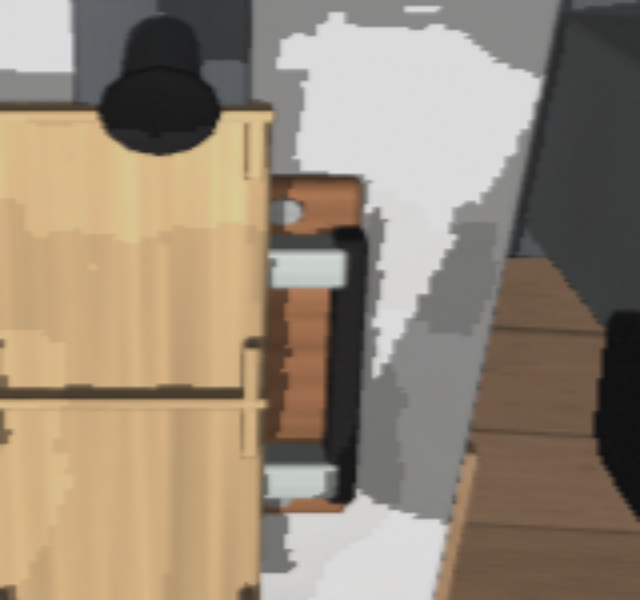

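View pics/c5.png

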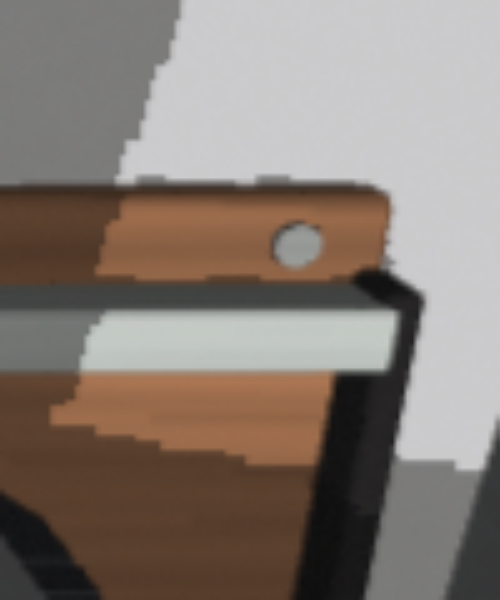

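>>> {"op": "drive_tool", "data": {"steps": [[-0.1,-1,0,0,-1],[-0.1,-1,0,0,-1],[-0.1,-1,0,0,-1],[-0.1,-1,0,0,-1],[-0.1,-1,0,0,-1],[-0.1,-1,0,0,-1],[-0.1,-1,0,0,-1],[-0.1,-1,0,0,-1],[-0.1,-1,0,0,-1],[-0.1,-1,0,0,-1],[0,-1,0,0,-1],[0,-1,0,0,-1],[0,-1,0,0,-1],[0,-0.5,0,0,-1],[0,0,0,0,-1]]}}

```text
clock: 16.32
eef_pos: [0.4079, 0.0667, 0.2196]
tool_rot: [[-0.002, 0.078, -0.997], [-0.001, -0.997, -0.078], [-1.0, 0.001, 0.002]]
contact_force: [-0.2, -0.2, 0.1]
finger_gap: 0.0854
```

```bash
cat > pk.py <<'E'
from m import *
def packs(nm, src="wrist"):
    I,D,K,M=grab(src,nm); W=cloud(K,M,D); z=W[...,2]
    m=((z>.010)&(z<.024)&(W[...,1]>.0)&(W[...,0]>.33)&(W[...,0]<.56)).astype(np.uint8)
    m=cv2.morphologyEx(m,cv2.MORPH_OPEN,np.ones((3,3)))
    n,l,s,c=cv2.connectedComponentsWithStats(m)
    for i in range(1,n):
        if s[i,4]>150:
            P=W[l==i]; P=P[(P[:,2]>.013)][:,:2].astype(np.float32)
            if len(P)<100: continue
            (cx,cy),(w,h),a=cv2.minAreaRect(P)
            if w<h: w,h=h,w; a+=90
            print("pack px",c[i].round(),"ctr",round(cx,4),round(cy,4),"size",round(w,4),round(h,4),"len angle",round((a+90)%180-90,1),"z",np.median(W[l==i][:,2]).round(4))
E
python3 - <<'E'
from pk import *
packs("w8"); packs("s8","scene"); print(state()["eef_pos"])
E
```

```text
pack px [303. 226.] ctr 0.4247 0.0933 size 0.0837 0.0535 len angle 27.5 z 0.0165
pack px [248. 313.] ctr 0.4779 0.1955 size 0.0837 0.054 len angle 17.1 z 0.0166
pack px [306. 399.] ctr 0.4051 0.3038 size 0.0845 0.0539 len angle -27.5 z 0.0164
pack px [348. 294.] ctr 0.4235 0.0926 size 0.0832 0.058 len angle 27.7 z 0.0174
pack px [317. 313.] ctr 0.477 0.1964 size 0.0835 0.059 len angle 18.4 z 0.0175
pack px [324. 349.] ctr 0.4034 0.3047 size 0.0849 0.0551 len angle -28.1 z 0.0172
pack px [287. 366.] ctr 0.4695 0.3968 size 0.0845 0.0564 len angle -5.1 z 0.0174
[0.40803558 0.06599648 0.21986572]
```

View pics/w8.png

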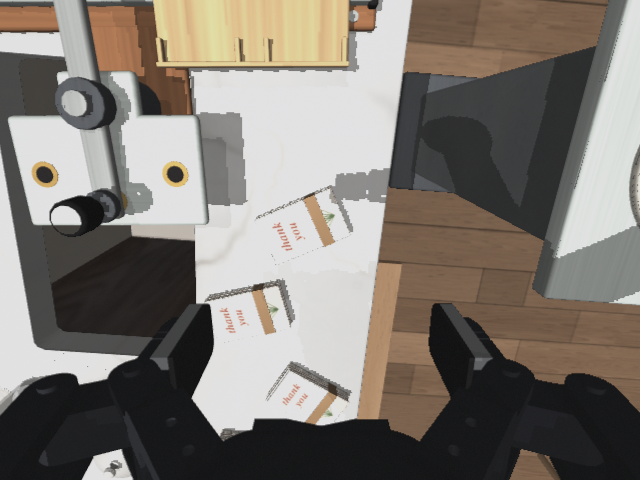

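```bash
python3 - <<'E'
from pk import *
plan([.4247,.0931,.010],117.5); print(state()["joints"].round(1))
E
```

```text
tool shift [ 8.393 -1.034 -0.756] turn 0.1859 rows>= 6.2538163122426385 clock 16.425
[ 31.9   0.7 -26.6   0.  -62.7 -27.5]
```

>>> {"op": "drive_tool", "data": {"steps": [[0,-0.517,-0.378,0,-1],[0,-0.517,-0.378,0,-1],[0.8,0,0,0.02656,-1],[0.8,0,0,0.02656,-1],[0.8,0,0,0.02656,-1],[0.8,0,0,0.02656,-1],[0.8,0,0,0.02656,-1],[0.8,0,0,0.02656,-1],[0.8,0,0,0.02656,-1],[0.9,0,0,0,-1],[0.9,0,0,0,-1],[0.7,0,0,0,-1],[0.3,0,0,0,-1],[0,0,0,0,-1]]}}

```text
clock: 18.18
eef_pos: [0.4254, 0.094, 0.0099]
tool_rot: [[-0.001, -0.887, -0.462], [-0.001, -0.462, 0.887], [-1.0, 0.001, -0.0]]
contact_force: [-0.3, 0.2, 0.3]
finger_gap: 0.0854
```

>>> {"op": "drive_tool", "data": {"steps": [[0,0,0,0,0],[0,0,0,0,1],[0,0,0,0,1],[0,0,0,0,1],[0,0,0,0,1]], "force": 50}}

```text
clock: 18.8
eef_pos: [0.4252, 0.0937, 0.0104]
tool_rot: [[0.0, -0.887, -0.462], [0.0, -0.462, 0.887], [-1.0, -0.0, 0.0]]
contact_force: [0.1, -0.9, 0.2]
finger_gap: -0.0003
```

```bash
python3 - <<'E'
from pk import *
grab("wrist","w9"); grab("side","side9")
E
```

```text
(no output)
```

View pics/w9.png

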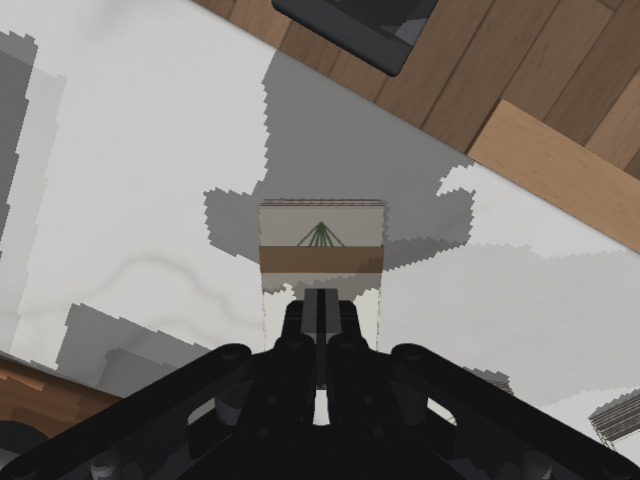

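```bash
python3 - <<'E'
from pk import *
for nm in ("w9","w8"):
    d=np.load(f"pics/{nm}.npz"); I,D,K,M=d["I"],d["D"],d["K"],d["M"]
    H=np.array(camera_params("wrist")["hand_eye"]); T=cloud(K,H,D)
    W=cloud(K,M,D)
    if nm=="w9":
        m=(np.arange(480)[:,None]>285)&(abs(np.arange(640)[None]-320)<30)&(W[...,2]>.012)
        for r in range(284,345,6): print(r,[ (T[r,c]*1000).round(1).tolist()+[W[r,c,2].round(4)] for c in (312,320,330,365)])
    else:
        for r in range(300,400,10): print(r,[ (T[r,c]*1000).round(1).tolist() for c in (190,205,440)])
E
```

```text
284 [[-7.1, 8.2, -3.8, np.float64(0.0175)], [-6.6, 7.9, -0.3, np.float64(0.017)], [-6.8, 8.0, 4.0, np.float64(0.0172)], [-5.9, 7.6, 19.5, np.float64(0.0162)]]
290 [[-19.1, 11.0, -3.5, np.float64(0.0295)], [-19.0, 10.9, -0.3, np.float64(0.0293)], [-20.0, 11.4, 3.7, np.float64(0.0304)], [-6.3, 4.9, 19.5, np.float64(0.0167)]]
296 [[-25.5, 11.4, -3.4, np.float64(0.0359)], [-24.2, 10.8, -0.3, np.float64(0.0345)], [-25.4, 11.4, 3.6, np.float64(0.0358)], [-6.2, 1.9, 19.7, np.float64(0.0166)]]
302 [[-30.3, 11.3, -3.3, np.float64(0.0407)], [-30.3, 11.3, -0.3, np.float64(0.0407)], [-29.3, 10.8, 3.5, np.float64(0.0397)], [-6.8, -0.7, 19.7, np.float64(0.0172)]]
308 [[-34.2, 10.9, -3.2, np.float64(0.0445)], [-34.1, 10.8, -0.3, np.float64(0.0445)], [-34.3, 10.9, 3.4, np.float64(0.0447)], [-6.7, -3.7, 19.8, np.float64(0.0171)]]
314 [[nan, nan, nan, np.float64(nan)], [-38.9, 11.0, -0.3, np.float64(0.0492)], [-39.4, 11.3, 3.3, np.float64(0.0497)], [-6.2, -7.0, 20.0, np.float64(0.0166)]]
320 [[-42.9, 10.9, -3.0, np.float64(0.0533)], [-43.5, 11.3, -0.3, np.float64(0.0539)], [-43.7, 11.3, 3.2, np.float6
[... 733 characters left out ...]
0, -306.5], [207.9, -108.2, -125.5], [1168.8, -593.2, 469.1]]
310 [[-37.3, 11.7, -46.7], [-33.9, 9.9, -42.5], [-37.0, 11.6, 42.7]]
320 [[-43.3, 11.1, -44.7], [-33.5, 5.5, -43.0], [-37.8, 8.0, 42.8]]
330 [[-49.5, 11.0, -42.7], [-35.2, 2.3, -42.8], [-38.6, 4.4, 42.9]]
340 [[-51.1, 8.3, -42.4], [-35.8, -1.5, -43.0], [-40.9, 1.8, 42.4]]
350 [[-51.1, 4.5, -42.8], [-37.7, -4.5, -42.7], [-41.3, -2.1, 42.7]]
360 [[-52.5, 1.7, -42.6], [-38.0, -8.6, -43.0], [-42.0, -5.8, 42.8]]
370 [[-53.3, -1.5, -42.7], [220.7, -207.1, -138.4], [-43.1, -9.2, 42.8]]
380 [[-54.1, -4.8, -42.8], [220.2, -220.9, -139.5], [1169.3, -968.2, 505.0]]
390 [[-54.6, -8.3, -43.0], [218.7, -234.1, -140.3], [1163.8, -1014.4, 507.7]]
```

>>> {"op": "drive_tool", "data": {"steps": [[-1,0,0,0,-0.4],[-0.8,0,0,0,-0.4],[0,0,0,0,-0.4],[0,0,0,0,-0.4],[0,0,0,0,-0.4],[0,0,0,0,-0.4],[0,0,0,0,-0.4]]}}

```text
clock: 19.77
eef_pos: [0.425, 0.0936, 0.0549]
tool_rot: [[-0.001, -0.887, -0.462], [-0.0, -0.462, 0.887], [-1.0, 0.001, -0.0]]
contact_force: [-0.7, 0.2, -0.1]
finger_gap: 0.0597
```

```bash
python3 - <<'E'
from pk import *
packs("w10")
d=np.load(f"pics/w10.npz"); D,K=d["D"],d["K"]
H=np.array(camera_params("wrist")["hand_eye"]); T=cloud(K,H,D)*1000
m=(abs(T[...,2])<60)&(T[...,1]<14)&(T[...,1]>-20)&(T[...,0]>-45)&(T[...,0]<0)
v,u=np.nonzero(m); print(len(v))
P=T[m]; 
for s in (-1,1):
    Q=P[P[:,2]*s>0]; print(s,np.percentile(Q[:,0],[50,90,98,100]),np.percentile(Q[:,2]*s,[0,2,50,98]))
E
```

```text
pack px [321. 255.] ctr 0.424 0.0931 size 0.0833 0.0534 len angle 27.5 z 0.0166
pack px [611. 382.] ctr 0.4142 0.299 size 0.0546 0.0509 len angle 62.3 z 0.0164
pack px [394. 395.] ctr 0.4804 0.1768 size 0.0579 0.0154 len angle 18.8 z 0.0166
3405
-1 [-34.74188812 -24.61734735 -20.44923814 -18.16245726] [29.59685653 29.73642107 30.26441719 43.02011532]
1 [-34.82136747 -24.29394776 -20.33916652 -17.60047987] [29.39157554 29.57608054 30.1017081  42.8621032 ]
```

View pics/w10.png

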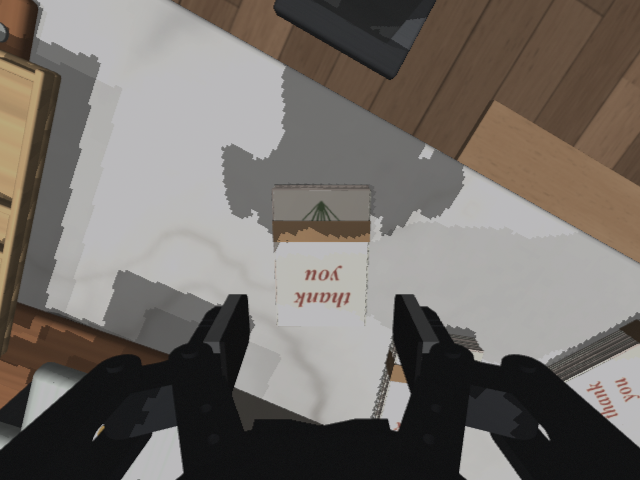

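>>> {"op": "drive_tool", "data": {"steps": [[0,0,0,0,-0.6],[0.6,0,0,0,-0.6],[0.6,0,0,0,-0.6],[0.6,0,0,0,-0.6],[0.6,0,0,0,-0.6],[0.2,0,0,0,-0.6],[0,0,0,0,-0.6]]}}

```text
clock: 20.7
eef_pos: [0.4251, 0.0937, -0.0098]
tool_rot: [[-0.0, -0.887, -0.462], [-0.0, -0.462, 0.887], [-1.0, 0.0, -0.0]]
contact_force: [-0.3, 0.6, -0.8]
finger_gap: 0.0683
```

>>> {"op": "drive_tool", "data": {"steps": [[0,0,0,0,0],[0,0,0,0,1],[0,0,0,0,1],[0,0,0,0,1]], "force": 40}}

```text
clock: 21.2
eef_pos: [0.4256, 0.094, -0.0089]
tool_rot: [[0.001, -0.887, -0.462], [0.001, -0.462, 0.887], [-1.0, -0.002, 0.0]]
contact_force: [-2.1, 0.4, 5.5]
finger_gap: 0.051
```

>>> {"op": "drive_tool", "data": {"steps": [[-0.3,0,0,0,1],[-0.7,0,0,0,1],[-0.5,0,0,-0.02656,1],[-0.5,0,0,-0.02656,1],[-0.5,0,0,-0.02656,1],[-0.5,0,0,-0.02656,1],[-0.5,0,0,-0.02656,1],[-0.5,0,0,-0.02656,1],[-0.5,0,0,-0.02656,1]]}}

```text
clock: 22.32
eef_pos: [0.4247, 0.0935, 0.1034]
tool_rot: [[-0.0, 0.082, -0.997], [0.0, -0.997, -0.082], [-1.0, -0.0, 0.0]]
contact_force: [0.3, 0.9, -0.9]
finger_gap: 0.0507
```

>>> {"op": "drive_tool", "data": {"steps": [[0,0.975,-0.28,0,1],[0,0.975,-0.28,0,1],[0,0.975,-0.28,0,1],[0,0.975,-0.28,0,1],[0,0.975,-0.28,0,1],[0,0.975,-0.28,0,1],[0,0.975,-0.28,0,1],[0,0.975,-0.28,0,1],[0,0.975,-0.28,0,1],[0,0.975,-0.28,0,1],[0,0.975,-0.28,0,1],[0,0.975,-0.28,0,1],[0,0,0,0,1]]}}

```text
clock: 23.95
eef_pos: [0.5314, -0.1925, 0.1026]
tool_rot: [[-0.0, 0.075, -0.997], [0.0, -0.997, -0.075], [-1.0, -0.0, 0.0]]
contact_force: [-0.7, 0.7, -0.0]
finger_gap: 0.0508
```

```bash
python3 - <<'E'
from pk import *
grab("wrist","w11"); plan([.5321,-.191,.05],184.4)
E
```

```text
tool shift [ 2.099 -0.025 -0.052] turn -0.0002 rows>= 0.006537809180516778 clock 24.0
```

View pics/w11.png

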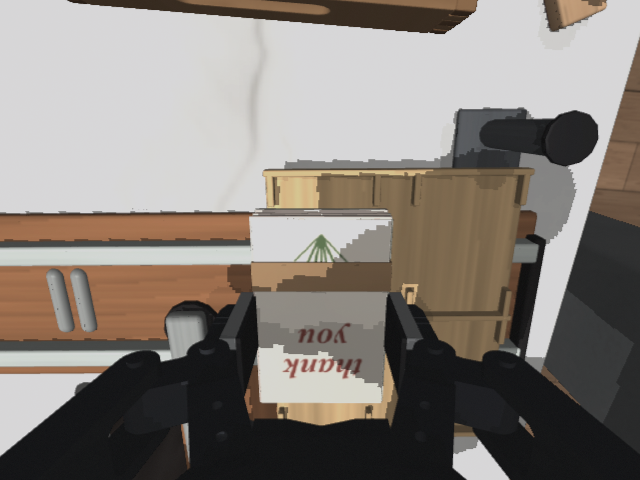

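```bash
python3 - <<'E'
from pk import *
d=np.load("pics/w11.npz"); D,K,M=d["D"],d["K"],d["M"]; W=cloud(K,M,D)
print(W[235,320],W[300,320])
R=np.array([[.997,.0767],[-.0767,.997]])
T=np.array([.4826,-.1485])
def tr(p): return (R@(p[:2]-T)*1000).round(1)
zt=np.nanmedian(W[225:380,300:340,2]); print(zt)
for p in [(265,171),(531,171),(376,175),(415,175)]: print(p,tr(ray(K,M,p,.040)[0]))
m=(abs(W[...,2]-zt)<.004); m[:, :250]=0; m[:,395:]=0
P=W[m]; q=(P[:,:2]-T)@R.T*1000; print(np.percentile(q,[1,99],axis=0), "want x 19..73, y -90..-5")
E
```

```text
[ 0.53430153 -0.22863876  0.12848027] [ 0.53233036 -0.20213811  0.12796623]
0.12800910171290442
(265, 171) [ 77.7 -96.2]
(531, 171) [-77.6 -96. ]
(376, 175) [ 12.8 -93.8]
(415, 175) [-10.  -93.8]
[[ 19.34736381 -90.35976626]
 [ 70.92716237  -9.88866537]] want x 19..73, y -90..-5
```

>>> {"op": "drive_tool", "data": {"steps": [[0.5,-0.05,-0.04,0,1],[0.7,0,0,0,1],[0.7,0,0,0,1],[0.5,0,0,0,1],[0.4,0,0,0,1],[0.2,0,0,0,1],[0.08,0,0,0,1],[0,0,0,0,1]]}}

```text
clock: 25.0
eef_pos: [0.5326, -0.1902, 0.026]
tool_rot: [[0.001, 0.077, -0.997], [-0.0, -0.997, -0.077], [-1.0, 0.0, -0.001]]
contact_force: [-0.4, -0.0, -0.6]
finger_gap: 0.0507
```

Open modestly and rise.

>>> {"op": "drive_tool", "data": {"steps": [[0,0,0,0,-0.45],[0,0,0,0,-0.45],[0,0,0,0,-0.45],[-0.5,0,0,0,-0.45],[-1,0,0,0,-0.45],[-1,0,0,0,-0.45],[-1,0,0,0,-0.6],[-1,0,0,0,-0.6],[0,0,0,0,-0.6]]}}

```text
clock: 26.12
eef_pos: [0.534, -0.1904, 0.1414]
tool_rot: [[0.006, 0.078, -0.997], [-0.001, -0.997, -0.078], [-1.0, 0.001, -0.006]]
contact_force: [-1.2, -0.2, -1.1]
finger_gap: 0.0687
```

```bash
cat >> pk.py <<'E'
R2=np.array([[.997,.0767],[-.0767,.997]]); T0=np.array([.4826,-.1485])
def traypacks(nm,src="wrist",zc=.050):
    I,D,K,M=grab(src,nm); W=cloud(K,M,D)
    m=(abs(W[...,2]-zc)<.0055).astype(np.uint8)
    q=(W[...,:2]-T0)@R2.T*1000
    m[(abs(q[...,0])>85)|(abs(q[...,1])>105)]=0
    m=cv2.morphologyEx(m,cv2.MORPH_OPEN,np.ones((5,5)))
    n,l,s,c=cv2.connectedComponentsWithStats(m)
    for i in range(1,n):
        if s[i,4]>300:
            Q=q[l==i].astype(np.float32); r=cv2.minAreaRect(Q)
            print("tray pack",np.round(r[0],1),np.round(r[1],1),round(r[2],1),"z",np.median(W[l==i][:,2]).round(4), np.percentile(W[l==i][:,2],[5,95]).round(4))
E
python3 - <<'E'
from pk import *
traypacks("w12"); packs("s12","scene"); plan([.4779,.1955,.15],107)
E
```

```text
tray pack [ 46.7 -46.7] [84.1 53.1] 89.9 z 0.0486 [0.0473 0.0498]
pack px [317. 313.] ctr 0.4773 0.1967 size 0.0831 0.0572 len angle 17.9 z 0.0174
pack px [323. 349.] ctr 0.4041 0.3045 size 0.0854 0.055 len angle -27.7 z 0.0173
pack px [287. 366.] ctr 0.4694 0.3977 size 0.0851 0.0565 len angle -4.1 z 0.0174
tool shift [ -0.455 -15.541   0.974] turn 0.215 rows>= 7.2350857178619385 clock 26.225
```

View pics/w12.png

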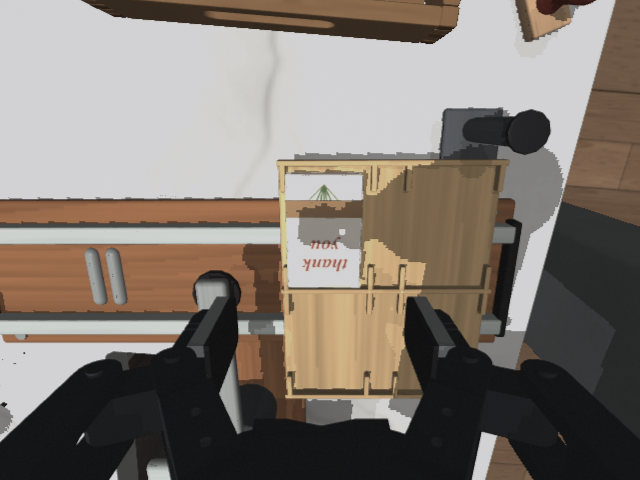

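>>> {"op": "drive_tool", "data": {"steps": [[0,-0.971,0.06,0,-0.6],[0,-0.971,0.06,0,-0.6],[0,-0.971,0.06,0,-0.6],[0,-0.971,0.06,0,-0.6],[0,-0.971,0.06,0,-0.6],[0,-0.971,0.06,0,-0.6],[0,-0.971,0.06,0,-0.6],[0,-0.971,0.06,0,-0.6],[0,-0.971,0.06,0,-0.6],[0,-0.971,0.06,0,-0.6],[0,-0.971,0.06,0,-0.6],[0,-0.971,0.06,0,-0.6],[0,-0.971,0.06,0,-0.6],[0,-0.971,0.06,0,-0.6],[0,-0.971,0.06,0,-0.6],[0,-0.971,0.06,0,-0.6]]}}

```text
clock: 28.22
eef_pos: [0.4776, 0.1956, 0.1371]
tool_rot: [[-0.002, 0.077, -0.997], [-0.001, -0.997, -0.077], [-1.0, 0.001, 0.002]]
contact_force: [0.7, 0.4, -0.3]
finger_gap: 0.0684
```

>>> {"op": "drive_tool", "data": {"steps": [[0.3,0,0,0.0268,-0.6],[0.3,0,0,0.0268,-0.6],[0.3,0,0,0.0268,-0.6],[0.3,0,0,0.0268,-0.6],[0.3,0,0,0.0268,-0.6],[0.3,0,0,0.0268,-0.6],[0.3,0,0,0.0268,-0.6],[0.3,0,0,0.0268,-0.6],[0,0,0,0,-0.6]]}}

```text
clock: 29.35
eef_pos: [0.4775, 0.1945, 0.0769]
tool_rot: [[-0.003, -0.955, -0.298], [-0.002, -0.298, 0.955], [-1.0, 0.003, -0.001]]
contact_force: [0.1, 0.6, -1.2]
finger_gap: 0.068
```

```bash
python3 - <<'E'
from pk import *
packs("w13"); plan([.4775,.196,-.012],107.3); print(state()["joints"].round(0))
E
```

```text
pack px [537. 188.] ctr 0.4047 0.3046 size 0.0841 0.0541 len angle -28.0 z 0.0165
pack px [323. 246.] ctr 0.4774 0.1961 size 0.084 0.0533 len angle 18.0 z 0.0166
pack px [604. 328.] ctr 0.47 0.3962 size 0.0844 0.054 len angle -3.8 z 0.0165
tool shift [ 3.577 -0.006  0.053] turn 0.0003 rows>= 0.01021694282705909 clock 29.4
[  40.   20.  -25.   -0.  -45. -113.]
```

>>> {"op": "drive_tool", "data": {"steps": [[0.8,0,0.06,0,-0.6],[0.8,0,0,0,-0.6],[0.8,0,0,0,-0.6],[0.8,0,0,0,-0.6],[0.38,0,0,0,-0.6],[0,0,0,0,0],[0,0,0,0,1],[0,0,0,0,1],[0,0,0,0,1],[0,0,0,0,1]]}}

```text
clock: 30.65
eef_pos: [0.478, 0.1968, -0.0111]
tool_rot: [[0.0, -0.955, -0.297], [0.0, -0.297, 0.955], [-1.0, -0.0, 0.0]]
contact_force: [0.2, -0.0, -0.7]
finger_gap: 0.051
```

>>> {"op": "drive_tool", "data": {"steps": [[-0.3,0,0,0,1],[-0.7,0,0,0,1],[-0.6,0,0,0,1],[-0.6,0,0,0,1],[-0.6,0,0,-0.0268,1],[-0.5,0,0,-0.0268,1],[-0.5,0,0,-0.0268,1],[-0.5,0,0,-0.0268,1],[-0.5,0,0,-0.0268,1],[-0.5,0,0,-0.0268,1],[-0.3,0,0,-0.0268,1],[0,0,0,-0.0268,1]]}}

```text
clock: 32.15
eef_pos: [0.4782, 0.1969, 0.1301]
tool_rot: [[0.002, 0.083, -0.997], [0.001, -0.997, -0.083], [-1.0, -0.001, -0.002]]
contact_force: [-0.1, 0.6, -0.7]
finger_gap: 0.051
```

```bash
python3 - <<'E'
from pk import *
plan([.5249,-.0976,.12],184.4)
E
```

```text
tool shift [ 0.393 11.895 -0.884] turn 0.001 rows>= 0.032719972538125065 clock 32.15
```

>>> {"op": "drive_tool", "data": {"steps": [[0,0.991,0,0,1],[0,0.991,0,0,1],[0,0.991,0,0,1],[0,0.991,0,0,1],[0,0.991,0,0,1],[0,0.991,0,0,1],[0,0.991,0,0,1],[0,0.991,0,0,1],[0.3,0.991,-0.22,0,1],[0.3,0.991,-0.22,0,1],[0.3,0.991,-0.22,0,1],[0.2,0.991,-0.22,0,1],[0,0,0,0,1]]}}

```text
clock: 33.78
eef_pos: [0.5227, -0.0992, 0.1012]
tool_rot: [[-0.001, 0.075, -0.997], [-0.0, -0.997, -0.075], [-1.0, -0.0, 0.001]]
contact_force: [-0.9, 0.1, -0.9]
finger_gap: 0.0505
```

```bash
cat >> pk.py <<'E'
def held(nm):
    I,D,K,M=grab("wrist",nm); st=state(); W=cloud(K,M,D)
    z0=st["eef_pos"][2]+.011+.018
    c=np.array([320,300]); zt=np.nanmedian(W[230:330,300:340,2]); print("pack top z",zt)
    m=(abs(W[...,2]-zt)<.004); m[:,:235]=0; m[:,405:]=0
    q=((W[m][:,:2]-T0)@R2.T*1000).astype(np.float32)
    print(np.percentile(q,[0.5,99.5],axis=0).round(1).tolist(), "rect",cv2.minAreaRect(q)); print("lower rows to z .0505:", (zt-.0505)/.025)
E
python3 - <<'E'
from pk import *
held("w14"); plan([.5249,-.0976,.1],184.4)
E
```

```text
pack top z 0.12908345643280042
[[16.9, 4.1], [70.5, 85.3]] rect ((44.01548385620117, 44.81782150268555), (83.70574188232422, 64.207275390625), 89.15287780761719)
lower rows to z .0505: 3.1433382573120165
tool shift [ 0.055 -0.027 -0.094] turn -0.0002 rows>= 0.005843404741124891 clock 33.825
```

View pics/w14.png

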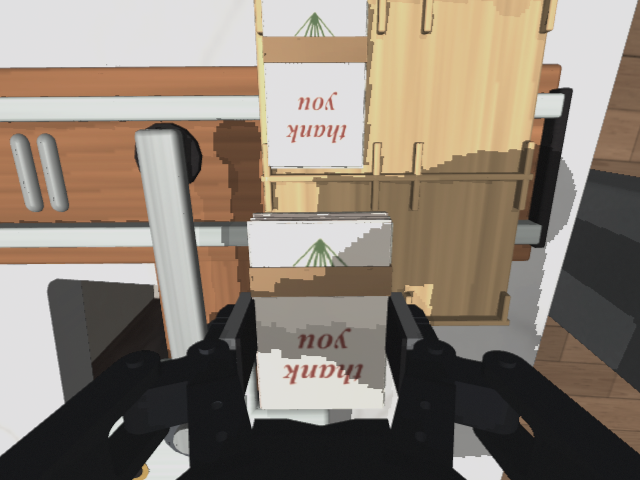

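>>> {"op": "drive_tool", "data": {"steps": [[0.5,-0.05,-0.08,0,1],[0.7,0,0,0,1],[0.7,0,0,0,1],[0.5,0,0,0,1],[0.4,0,0,0,1],[0.22,0,0,0,1],[0.1,0,0,0,1],[0,0,0,0,1]]}}

```text
clock: 34.83
eef_pos: [0.525, -0.0966, 0.0234]
tool_rot: [[0.0, 0.077, -0.997], [-0.0, -0.997, -0.077], [-1.0, 0.0, -0.0]]
contact_force: [0.7, 0.7, -0.6]
finger_gap: 0.051
```

>>> {"op": "drive_tool", "data": {"steps": [[0,0,0,0,-0.45],[0,0,0,0,-0.45],[0,0,0,0,-0.45],[-0.5,0,0,0,-0.45],[-1,0,0,0,-0.45],[-1,0,0,0,-0.45],[-1,0,0,0,-0.6],[-1,0,0,0,-0.6],[0,0,0,0,-0.6]]}}

```text
clock: 35.95
eef_pos: [0.5264, -0.0966, 0.1387]
tool_rot: [[0.006, 0.078, -0.997], [0.0, -0.997, -0.078], [-1.0, 0.0, -0.006]]
contact_force: [-0.9, -0.2, -0.9]
finger_gap: 0.0683
```

```bash
python3 - <<'E'
from pk import *
traypacks("w15"); packs("s15","scene"); plan([.4047,.3046,.1371],62)
plan([.4047,.3046,.1371],242)
E
```

```text
tray pack [ 46.7 -46.9] [83.  53.4] 90.0 z 0.0486 [0.0472 0.0499]
tray pack [46.3 48.1] [53.2 84.1] 1.0 z 0.0485 [0.0473 0.0498]
pack px [324. 349.] ctr 0.4044 0.3045 size 0.0841 0.0536 len angle -29.6 z 0.0172
pack px [287. 366.] ctr 0.4692 0.3971 size 0.0856 0.0557 len angle -4.5 z 0.0173
tool shift [ -0.039 -16.365   3.543] turn 0.34 rows>= 11.440530290255568 clock 36.05
tool shift [ -0.039 -16.365   3.543] turn -0.16 rows>= 5.381899616286489 clock 36.05
```

View pics/w15.png

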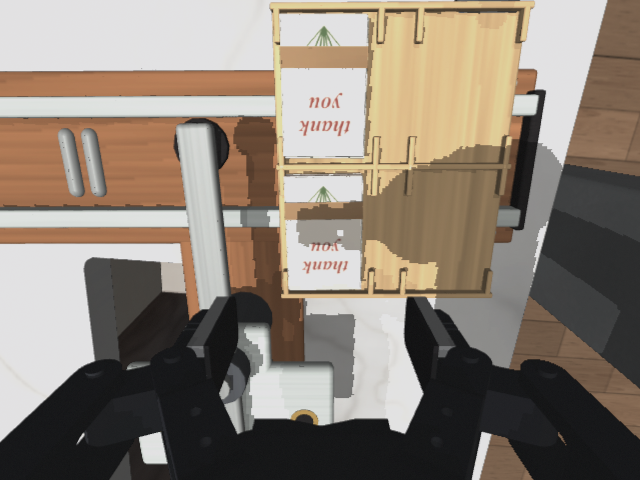

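>>> {"op": "drive_tool", "data": {"steps": [[0,-0.963,0.208,0,-0.6],[0,-0.963,0.208,0,-0.6],[0,-0.963,0.208,0,-0.6],[0,-0.963,0.208,0,-0.6],[0,-0.963,0.208,0,-0.6],[0,-0.963,0.208,0,-0.6],[0,-0.963,0.208,0,-0.6],[0,-0.963,0.208,0,-0.6],[0,-0.963,0.208,0,-0.6],[0,-0.963,0.208,0,-0.6],[0,-0.963,0.208,0,-0.6],[0,-0.963,0.208,0,-0.6],[0,-0.963,0.208,0,-0.6],[0,-0.963,0.208,0,-0.6],[0,-0.963,0.208,0,-0.6],[0,-0.963,0.208,0,-0.6],[0,-0.963,0.208,0,-0.6]]}}

```text
clock: 38.17
eef_pos: [0.4042, 0.3047, 0.1346]
tool_rot: [[-0.002, 0.077, -0.997], [-0.002, -0.997, -0.077], [-1.0, 0.002, 0.002]]
contact_force: [-0.3, -1.3, -0.1]
finger_gap: 0.0683
```

>>> {"op": "drive_tool", "data": {"steps": [[0.4,0,0,-0.0267,-0.6],[0.4,0,0,-0.0267,-0.6],[0.4,0,0,-0.0267,-0.6],[0.4,0,0,-0.0267,-0.6],[0.4,0,0,-0.0267,-0.6],[0.4,0,0,-0.0265,-0.6],[0,0,0,0,-0.6]]}}

```text
clock: 39.05
eef_pos: [0.4042, 0.3035, 0.0742]
tool_rot: [[-0.003, 0.882, -0.471], [-0.003, -0.471, -0.882], [-1.0, -0.001, 0.004]]
contact_force: [-0.9, 0.3, 0.3]
finger_gap: 0.0679
```

```bash
python3 - <<'E'
from pk import *
packs("w16"); plan([.4047,.3046,-.0125],242); print(state()["joints"].round(0))
E
```

```text
pack px [130. 225.] ctr 0.47 0.397 size 0.0839 0.0543 len angle -5.0 z 0.0165
pack px [318. 246.] ctr 0.4051 0.305 size 0.0838 0.0534 len angle -28.2 z 0.0165
tool shift [ 3.496 -0.007 -0.031] turn -0.0004 rows>= 0.012940698986448783 clock 39.1
[ 55.  20. -27.  -0. -44.   7.]
```

>>> {"op": "drive_tool", "data": {"steps": [[0.8,0,-0.06,0,-0.6],[0.8,0,0,0,-0.6],[0.8,0,0,0,-0.6],[0.8,0,0,0,-0.6],[0.3,0,0,0,-0.6],[0,0,0,0,0],[0,0,0,0,1],[0,0,0,0,1],[0,0,0,0,1],[0,0,0,0,1]]}}

```text
clock: 40.35
eef_pos: [0.4058, 0.306, -0.0115]
tool_rot: [[0.0, 0.883, -0.469], [0.0, -0.469, -0.883], [-1.0, 0.0, -0.0]]
contact_force: [-1.3, -0.3, 1.7]
finger_gap: 0.0507
```

>>> {"op": "drive_tool", "data": {"steps": [[-0.3,0,0,0,1],[-0.7,0,0,0,1],[-0.6,0,0,0,1],[-0.6,0,0,0.0267,1],[-0.6,0,0,0.0267,1],[-0.5,0,0,0.0267,1],[-0.5,0,0,0.0267,1],[-0.5,0,0,0.0267,1],[-0.3,0,0,0.0265,1],[0,0,0,0,1]]}}

```text
clock: 41.6
eef_pos: [0.406, 0.3063, 0.1043]
tool_rot: [[0.001, 0.079, -0.997], [0.002, -0.997, -0.079], [-1.0, -0.002, -0.001]]
contact_force: [-0.5, 0.2, -1.0]
finger_gap: 0.051
```

```bash
python3 - <<'E'
from pk import *
plan([.4403,-.1994,.1],184.4)
E
```

```text
tool shift [ 0.139 20.273  0.231] turn 0.0004 rows>= 0.012834444329991274 clock 41.6
```

>>> {"op": "drive_tool", "data": {"steps": [[0,1,0,0,1],[0,1,0,0,1],[0,1,0,0,1],[0,1,0,0,1],[0,1,0,0,1],[0,1,0,0,1],[0,1,0,0,1],[0,1,0,0,1],[0,1,0,0,1],[0,1,0,0,1],[0,1,0,0,1],[0,1,0,0,1],[0,1,0,0,1],[0,1,0,0,1],[0,1,0,0,1],[0,1,0.1,0,1],[0,1,0.1,0,1],[0,1,0,0,1],[0,1,0,0,1],[0,1,0,0,1]]}}

```text
clock: 44.1
eef_pos: [0.4377, -0.1947, 0.103]
tool_rot: [[-0.001, 0.077, -0.997], [0.0, -0.997, -0.077], [-1.0, -0.0, 0.001]]
contact_force: [-0.2, -0.5, -0.7]
finger_gap: 0.0509
```

>>> {"op": "drive_tool", "data": {"steps": [[0,0.2,0,0,1],[0,0,0,0,1]]}}

```text
clock: 44.35
eef_pos: [0.4387, -0.1984, 0.103]
tool_rot: [[-0.001, 0.076, -0.997], [0.0, -0.997, -0.076], [-1.0, -0.0, 0.001]]
contact_force: [0.6, -0.6, 0.0]
finger_gap: 0.0508
```

```bash
python3 - <<'E'
from pk import *
held("w17"); plan([.4403,-.1994,.1],184.4)
E
```

```text
pack top z 0.13102129269172058
[[-74.1, -87.8], [-20.6, -5.4]] rect ((-47.48340606689453, -46.032230377197266), (64.12666320800781, 84.69281768798828), 0.061827708035707474)
lower rows to z .0505: 3.220851707668823
tool shift [ 0.125  0.063 -0.051] turn 0.0 rows>= 0.0011400662452364758 clock 44.4
```

View pics/w17.png

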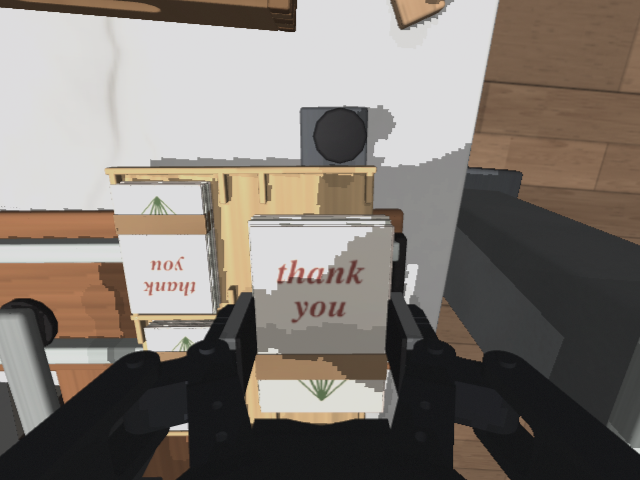

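>>> {"op": "drive_tool", "data": {"steps": [[0.5,0.05,-0.03,0,1],[0.7,0,0,0,1],[0.7,0,0,0,1],[0.5,0,0,0,1],[0.4,0,0,0,1],[0.25,0,0,0,1],[0.13,0,0,0,1],[0,0,0,0,1]]}}

```text
clock: 45.4
eef_pos: [0.4407, -0.1991, 0.0238]
tool_rot: [[0.0, 0.077, -0.997], [-0.0, -0.997, -0.077], [-1.0, 0.0, -0.0]]
contact_force: [0.7, 0.1, -1.5]
finger_gap: 0.0508
```

>>> {"op": "drive_tool", "data": {"steps": [[0,0,0,0,-0.45],[0,0,0,0,-0.45],[0,0,0,0,-0.45],[-0.5,0,0,0,-0.45],[-1,0,0,0,-0.45],[-1,0,0,0,-0.45],[-1,0,0,0,-0.6],[-1,0,0,0,-0.6],[0,0,0,0,-0.6]]}}

```text
clock: 46.52
eef_pos: [0.4421, -0.1994, 0.139]
tool_rot: [[0.006, 0.078, -0.997], [-0.001, -0.997, -0.078], [-1.0, 0.001, -0.006]]
contact_force: [0.2, -0.4, -0.1]
finger_gap: 0.0685
```

```bash
python3 - <<'E'
from pk import *
traypacks("w18"); packs("s18","scene"); plan([.47,.397,.1371],265); plan([.47,.397,.1371],85)
E
```

```text
tray pack [ 46.7 -46.7] [84. 54.] 90.0 z 0.0486 [0.0473 0.0498]
tray pack [-45.2 -47.1] [53.2 83.3] 0.2 z 0.0485 [0.0471 0.0497]
tray pack [19.7 44.7] [84.5 24.2] 82.6 z 0.0485 [0.046  0.0496]
tray pack [52.7 16.5] [28.3 26.7] 0.2 z 0.0486 [0.0472 0.0497]
pack px [287. 366.] ctr 0.4698 0.3965 size 0.0841 0.0556 len angle -5.1 z 0.0173
tool shift [-1.7000e-02 -2.3676e+01 -3.0190e+00] turn -0.2239 rows>= 7.531552409466705 clock 46.625
tool shift [-1.7000e-02 -2.3676e+01 -3.0190e+00] turn 0.2761 rows>= 9.290877497075353 clock 46.625
```

View pics/w18.png

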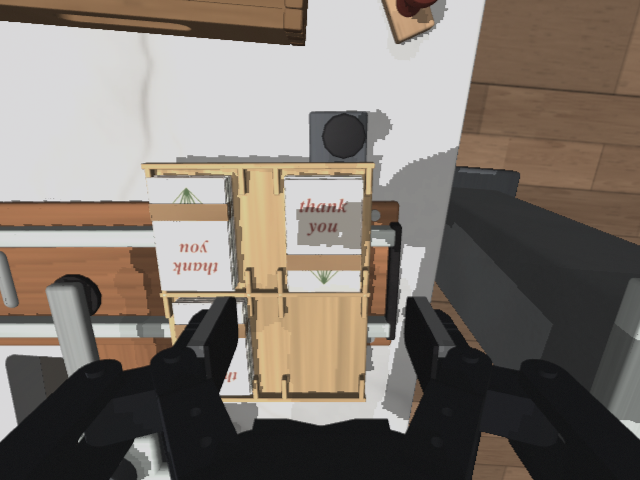

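>>> {"op": "drive_tool", "data": {"steps": [[0,-0.987,-0.05,0,-0.6],[0,-0.987,-0.05,0,-0.6],[0,-0.987,-0.05,0,-0.6],[0,-0.987,-0.05,0,-0.6],[0,-0.987,-0.05,0,-0.6],[0,-0.987,-0.05,0,-0.6],[0,-0.987,-0.05,0,-0.6],[0,-0.987,-0.05,0,-0.6],[0,-0.987,-0.05,0,-0.6],[0,-0.987,-0.05,0,-0.6],[0,-0.987,-0.1,0,-0.6],[0,-0.987,-0.2,0,-0.6],[0,-0.987,-0.2,0,-0.6],[0,-0.987,-0.2,0,-0.6],[0,-0.987,-0.2,0,-0.6],[0,-0.987,-0.2,0,-0.6],[0,-0.987,-0.2,0,-0.6],[0,-0.987,-0.2,0,-0.6],[0,-0.987,-0.2,0,-0.6],[0,-0.987,-0.2,0,-0.6]]}}

```text
clock: 49.12
eef_pos: [0.4625, 0.2992, 0.1362]
tool_rot: [[0.0, 0.077, -0.997], [-0.0, -0.997, -0.077], [-1.0, 0.0, -0.0]]
contact_force: [0.0, 0.1, 0.9]
finger_gap: 0.0684
```

>>> {"op": "drive_tool", "data": {"steps": [[0,-0.987,-0.2,0,-0.6],[0,-0.987,-0.2,0,-0.6],[0,-0.987,-0.2,0,-0.6],[0,-0.967,-0.02,0,-0.6],[0.3,0,0,-0.028,-0.6],[0.3,0,0,-0.028,-0.6],[0.3,0,0,-0.028,-0.6],[0.3,0,0,-0.028,-0.6],[0.3,0,0,-0.028,-0.6],[0.3,0,0,-0.028,-0.6],[0.3,0,0,-0.028,-0.6],[0.3,0,0,-0.028,-0.6],[0,0,0,0,-0.6]]}}

```text
clock: 50.75
eef_pos: [0.4697, 0.397, 0.0756]
tool_rot: [[-0.001, 0.996, -0.088], [-0.001, -0.088, -0.996], [-1.0, -0.001, 0.001]]
contact_force: [0.1, 0.5, 1.1]
finger_gap: 0.0683
```

```bash
python3 - <<'E'
from pk import *
packs("w19"); plan([.4695,.3965,-.0125],265); print(state()["joints"].round(0))
E
```

```text
pack px [320. 245.] ctr 0.4699 0.3975 size 0.0843 0.0534 len angle -4.8 z 0.0165
tool shift [ 3.542 -0.017  0.025] turn -0.0002 rows>= 0.007898672011561698 clock 50.8
[ 55.  28. -11.   0. -50.  30.]
```

>>> {"op": "drive_tool", "data": {"steps": [[0.8,0,-0.02,0,-0.6],[0.8,0,0,0,-0.6],[0.8,0,0,0,-0.6],[0.8,0,0,0,-0.6],[0.34,0,0,0,-0.6],[0,0,0,0,0],[0,0,0,0,1],[0,0,0,0,1],[0,0,0,0,1],[0,0,0,0,1]]}}

```text
clock: 52.05
eef_pos: [0.4703, 0.3971, -0.0121]
tool_rot: [[0.0, 0.996, -0.086], [0.0, -0.086, -0.996], [-1.0, 0.0, -0.0]]
contact_force: [-1.2, 0.0, 0.2]
finger_gap: 0.051
```

>>> {"op": "drive_tool", "data": {"steps": [[-0.3,0,0,0,1],[-0.7,0,0,0,1],[-0.6,0,0,0.028,1],[-0.6,0,0,0.028,1],[-0.6,0,0,0.028,1],[-0.5,0,0,0.028,1],[-0.5,0,0,0.028,1],[-0.5,0,0,0.028,1],[-0.3,0,0,0.028,1],[0,0,0,0.028,1],[0,0,0,0,1]]}}

```text
clock: 53.42
eef_pos: [0.4704, 0.3973, 0.1042]
tool_rot: [[0.001, 0.079, -0.997], [0.001, -0.997, -0.079], [-1.0, -0.001, -0.001]]
contact_force: [0.3, -0.4, -1.3]
finger_gap: 0.0507
```

```bash
python3 - <<'E'
from pk import *
plan([.4331,-.1047,.1],184.4)
E
```

```text
tool shift [ 0.137 19.9    3.078] turn 0.0004 rows>= 0.013591651302206876 clock 53.425
```

>>> {"op": "drive_tool", "data": {"steps": [[0,0.995,0.31,0,1],[0,0.995,0.31,0,1],[0,0.995,0.31,0,1],[0,0.995,0.31,0,1],[0,0.995,0.31,0,1],[0,0.995,0.31,0,1],[0,0.995,0.31,0,1],[0,0.995,0.31,0,1],[0,0.995,0.3,0,1],[0,0.995,0.3,0,1],[0,0.995,0,0,1],[0,0.995,0,0,1],[0,0.995,0,0,1],[0,0.995,0,0,1],[0,0.995,0,0,1],[0,0.995,0,0,1],[0,0.995,0,0,1],[0,0.995,0,0,1],[0,0.995,0,0,1],[0,0.995,0,0,1]]}}

```text
clock: 55.92
eef_pos: [0.4314, -0.1063, 0.1029]
tool_rot: [[0.0, 0.077, -0.997], [-0.0, -0.997, -0.077], [-1.0, 0.0, -0.0]]
contact_force: [-0.1, -0.3, -1.0]
finger_gap: 0.051
```

>>> {"op": "drive_tool", "data": {"steps": [[0,0,0,0,1],[0,0,0,0,1]]}}

```text
clock: 56.18
eef_pos: [0.4315, -0.105, 0.1028]
tool_rot: [[-0.0, 0.077, -0.997], [0.0, -0.997, -0.077], [-1.0, -0.0, 0.0]]
contact_force: [-0.9, -0.4, -0.8]
finger_gap: 0.0508
```

```bash
python3 - <<'E'
from pk import *
held("w20"); plan([.4331,-.1047,.1],184.4)
E
```

```text
pack top z 0.13139855457419877
[[-74.2, 5.7], [-20.6, 87.9]] rect ((-47.42471694946289, 47.17414474487305), (84.645263671875, 64.34397888183594), 88.92647552490234)
lower rows to z .0505: 3.2359421829679507
tool shift [ 0.111  0.005 -0.06 ] turn 0.0001 rows>= 0.004245966951602216 clock 56.225
```

View pics/w20.png

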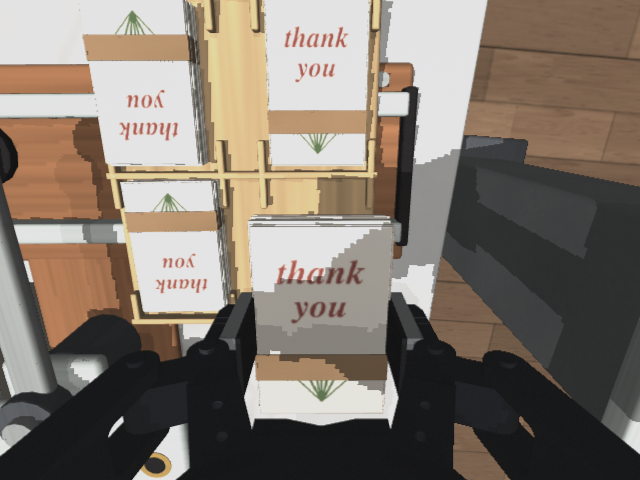

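Well aligned: pack edge at tray y 5.7, x centre about -47.

>>> {"op": "drive_tool", "data": {"steps": [[0.5,0,-0.05,0,1],[0.7,0,0,0,1],[0.7,0,0,0,1],[0.5,0,0,0,1],[0.4,0,0,0,1],[0.25,0,0,0,1],[0.15,0,0,0,1],[0,0,0,0,1]]}}

```text
clock: 57.22
eef_pos: [0.4332, -0.1047, 0.0227]
tool_rot: [[0.0, 0.077, -0.997], [-0.0, -0.997, -0.077], [-1.0, 0.0, -0.0]]
contact_force: [-0.4, 0.6, -1.0]
finger_gap: 0.0509
```

>>> {"op": "drive_tool", "data": {"steps": [[0,0,0,0,-0.45],[0,0,0,0,-0.45],[0,0,0,0,-0.45],[-0.5,0,0,0,-0.45],[-1,0,0,0,-0.45],[-1,0,0,0,-0.45],[-1,0,0,0,-0.6],[-1,0,0,0,-0.6],[-1,0,0,0,-1],[-1,0,0,0,-1]]}}

```text
clock: 58.48
eef_pos: [0.4329, -0.1048, 0.1871]
tool_rot: [[0.001, 0.077, -0.997], [0.0, -0.997, -0.077], [-1.0, 0.0, -0.001]]
contact_force: [0.1, 0.5, -0.5]
finger_gap: 0.0852
```

```bash
python3 - <<'E'
from pk import *
traypacks("w21"); plan([.4368,-.2705,.2],184.4)
E
```

```text
tray pack [ 46.9 -46.9] [54.  83.5] 0.1 z 0.0486 [0.047  0.0499]
tray pack [-45.3 -47.2] [53.3 83.7] 0.2 z 0.0485 [0.0471 0.0498]
tray pack [39.7 45.1] [54.  83.6] 1.0 z 0.0486 [0.0472 0.0499]
tray pack [-45.5  47.4] [53.1 83.9] 0.3 z 0.0485 [0.047  0.0497]
tool shift [-0.375  6.606  0.453] turn 0.0002 rows>= 0.008345990257422383 clock 58.525
```

View pics/w21.png

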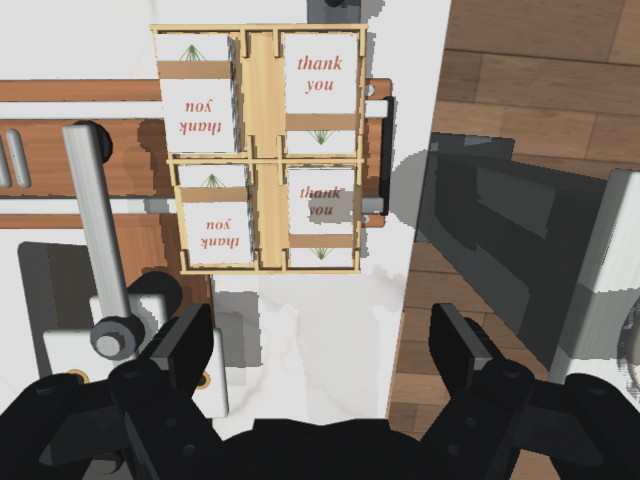

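```bash
python3 - <<'E'
from pk import *
d=np.load("pics/w21.npz"); cv2.imwrite("pics/c21.png",cv2.resize(d["I"][20:290,140:380,::-1],None,fx=2.9,fy=2.2))
traypacks("sd21","side"); d=np.load("pics/sd21.npz");cv2.imwrite("pics/sd21c.png",cv2.resize(d["I"][220:340,270:400,::-1],None,fx=5,fy=5))
E
```

```text
(no output)
```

View pics/c21.png

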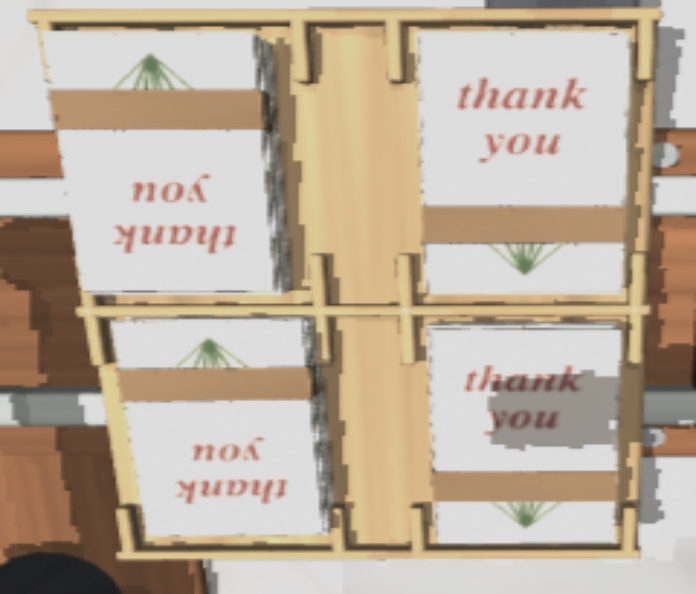

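View pics/sd21c.png

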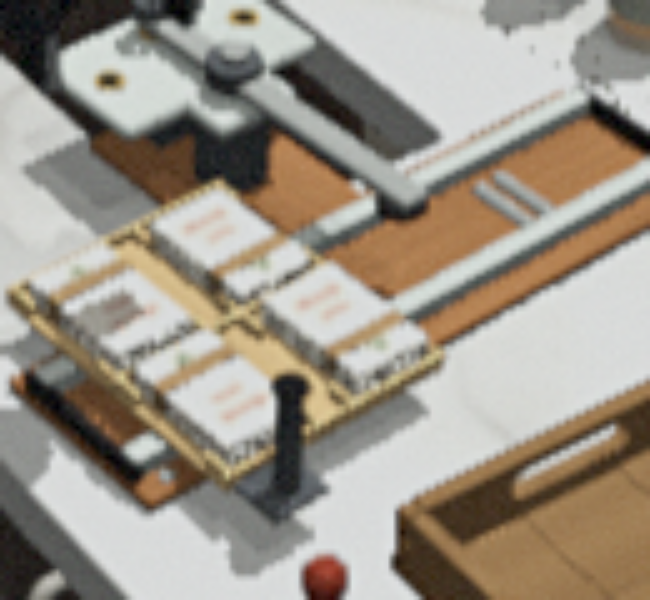

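```bash
python3 - <<'E'
from pk import *
d=np.load("pics/w21.npz"); D,K,M=d["D"],d["K"],d["M"]
f=lambda L,z:[((R2@(ray(K,M,(140+a/2.9,20+b/2.2),z)[0][:2]-T0))*1000).round(1).tolist() for a,b in L]
print("bay3 pack",f([(112,320),(305,318),(145,535),(322,533)],.049))
print("bay4 pack",f([(48,30),(258,30),(85,292),(275,292)],.049))
print("lips top: tray corners",f([(32,15),(655,15),(120,556),(635,556)],.040), "midlips", f([(300,15),(320,310),(338,548),(395,15),(405,310),(418,548)],.040))
W=cloud(K,M,D); q=(W[...,:2]-T0)@R2.T*1000
for yy in (20,45,70):
    for xs in [(0,80)]:
        m=(abs(q[...,1]-yy)<1.5)&(q[...,0]>0)&(q[...,0]<82)
        o=q[m][:,0].argsort(); print(yy,[(round(float(a)),round(float(b)*1000)) for a,b in zip(q[m][o,0][::6],W[m][o,2][::6])])
E
```

```text
bay3 pack [[65.3, 4.0], [13.2, 3.3], [64.9, 85.8], [13.1, 84.9]]
bay4 pack [[70.6, -88.3], [19.2, -88.4], [71.5, -5.7], [20.6, -5.8]]
lips top: tray corners [[77.6, -94.6], [-78.7, -94.6], [76.8, 98.3], [-79.6, 98.1]] midlips [[10.4, -94.6], [10.7, 1.3], [10.4, 94.8], [-13.5, -94.6], [-12.9, 1.3], [-13.8, 94.8]]
20 [(0, 32), (1, 31), (2, 33), (4, 30), (5, 33), (6, 31), (8, 32), (8, 32), (9, 32), (10, 41), (12, 40), (13, 45), (14, 47), (15, 47), (15, 48), (17, 48), (18, 50), (19, 48), (21, 48), (22, 48), (23, 49), (24, 51), (25, 49), (27, 49), (28, 48), (29, 49), (30, 48), (32, 49), (33, 48), (34, 51), (35, 48), (36, 50), (38, 48), (39, 48), (40, 48), (41, 49), (43, 50), (44, 49), (45, 49), (46, 49), (47, 48), (49, 49), (50, 48), (51, 49), (52, 48), (53, 50), (54, 48), (55, 48), (56, 49), (58, 49), (59, 49), (60, 49), (62, 49), (63, 49), (64, 47), (66, 48), (73, 37), (73, 40), (74, 35), (74, 40), (76, 39)]
45 [(0, 33), (1, 31), (3, 30), (5, 32), (5, 266), (5, 32), (6, 266), (6, 266), (6, 265), (6, 266), (6, 266), (6, 265), (7, 266), (7, 266), (7, 267), (7, 265), (7, 266), (7, 267), (7
[... 1381 characters left out ...]
), (48, 48), (49, 49), (51, 49), (52, 48), (53, 49), (55, 48), (56, 49), (57, 49), (58, 49), (60, 49), (61, 48), (63, 48), (64, 49), (65, 49), (73, 31), (74, 32), (76, 32), (77, 31), (82, 23)]
70 [(0, 31), (1, 32), (4, 33), (5, 32), (7, 31), (8, 32), (10, 32), (11, 30), (12, 34), (13, 46), (13, 48), (14, 48), (16, 48), (17, 48), (18, 48), (20, 49), (22, 49), (22, 48), (24, 48), (26, 49), (27, 48), (28, 50), (30, 49), (32, 48), (33, 49), (34, 48), (36, 49), (37, 49), (38, 49), (40, 50), (41, 49), (43, 49), (44, 49), (45, 50), (46, 49), (48, 49), (50, 49), (51, 49), (53, 48), (54, 49), (55, 48), (57, 49), (58, 49), (60, 49), (61, 48), (63, 49), (64, 49), (73, 32), (74, 31), (76, 33), (78, 32)]
```

>>> {"op": "drive_tool", "data": {"steps": [[-0.1,0.944,0.065,0,-1],[-0.1,0.944,0.065,0,-1],[-0.1,0.944,0.065,0,-1],[-0.1,0.944,0.065,0,-1],[0,0.944,0.065,0,-1],[0,0.944,0.065,0,-1],[0,0.944,0.065,0,-1],[0,0,0,0,-1],[0,0,0,0,-1]]}}

```text
clock: 59.7
eef_pos: [0.434, -0.2699, 0.1949]
tool_rot: [[-0.001, 0.077, -0.997], [0.001, -0.997, -0.077], [-1.0, -0.001, 0.001]]
contact_force: [-0.2, -0.5, -0.5]
finger_gap: 0.0853
```

```bash
python3 - <<'E'
from m import *
I,D,K,M=grab("wrist","wrist22"); W=cloud(K,M,D)
m=(W[:,:,2]>.098)&(W[:,:,2]<.112)&(abs(W[:,:,0]-.43)<.05)&(W[...,1]<-.2); P=W[m]; c=np.median(P,0); print(len(P),c,P.min(0),P.max(0))
plan([c[0],c[1],.04],184.4)
E
```

```text
721 [ 0.43667427 -0.27012079  0.10529312] [ 0.42613979 -0.28027398  0.10259018] [ 0.4471187  -0.25886677  0.10755669]
tool shift [ 6.204  0.026 -0.1  ] turn 0.0001 rows>= 0.004415675952318835 clock 59.75
```

>>> {"op": "drive_tool", "data": {"steps": [[1,0.02,-0.1,0,-1],[1,0,0,0,-1],[1,0,0,0,-1],[1,0,0,0,-1],[1,0,0,0,-1],[1,0,0,0,-1],[0.2,0,0,0,-1],[0,0,0,0,0.3],[0,0,0,0,1],[0,0,0,0,1],[0,0,0,0,1],[0,0,0,0,1],[0,0,0,0,1]], "force": 50}}

```text
clock: 61.38
eef_pos: [0.4369, -0.2707, 0.0409]
tool_rot: [[-0.0, 0.077, -0.997], [-0.0, -0.997, -0.077], [-1.0, 0.0, 0.0]]
contact_force: [-2.5, 0.5, 5.5]
finger_gap: 0.015
```

>>> {"op": "drive_tool", "data": {"steps": [[0,0,-0.2,0,1],[0,0,-0.2,0,1],[0,0,-0.3,0,1],[0,0,-0.5,0,1],[0,0,-0.5,0,1],[0,0,-0.5,0,1],[0,0,-0.5,0,1],[0,0,-0.5,0,1],[0,0,-0.5,0,1],[0,0,-0.5,0,1],[0,0,-0.5,0,1],[0,0,-0.5,0,1],[0,0,-0.5,0,1],[0,0,-0.5,0,1],[0,0,-0.5,0,1],[0,0,-0.5,0,1],[0,0,-0.5,0,1],[0,0,-0.5,0,1],[0,0,-0.3,0,1],[0,0,0,0,1]]}}

```text
clock: 63.88
eef_pos: [0.6491, -0.2534, 0.041]
tool_rot: [[-0.001, 0.078, -0.997], [0.001, -0.997, -0.078], [-1.0, -0.001, 0.001]]
contact_force: [-3.1, 3.4, 6.8]
finger_gap: 0.0148
```

>>> {"op": "drive_tool", "data": {"steps": [[0,0,-0.25,0,1],[0,0,-0.2,0,1],[0,0,-0.12,0,1],[0,0,-0.1,0,1],[0,0,0,0,1],[0,0,0,0,1]]}}

```text
clock: 64.62
eef_pos: [0.6662, -0.252, 0.041]
tool_rot: [[0.0, 0.078, -0.997], [0.0, -0.997, -0.078], [-1.0, -0.0, -0.001]]
contact_force: [-0.9, 3.8, 6.0]
finger_gap: 0.0147
```

>>> {"op": "drive_tool", "data": {"steps": [[0,0,0,0,0],[0,0,0,0,-1],[0,0,0,0,-1],[0,0,0,0,-1],[0,0,0,0,-1],[-1,0,0,0,-1],[-1,0,0,0,-1],[-1,0,0,0,-1],[-1,0,0,0,-1],[-1,0,0,0,-1],[-1,0,0,0,-1],[-0.5,0,0,0,-1],[0,0,0,0,-1]]}}

```text
clock: 66.25
eef_pos: [0.6659, -0.2529, 0.2036]
tool_rot: [[0.002, 0.077, -0.997], [-0.0, -0.997, -0.077], [-1.0, 0.0, -0.002]]
contact_force: [-1.2, -0.0, -1.0]
finger_gap: 0.0852
```

```bash
python3 - <<'E'
from m import *
I,D,K,M=grab("wrist","wrist23"); W=cloud(K,M,D)
m=(W[:,:,2]>.098)&(W[:,:,2]<.112)&(abs(W[:,:,0]-.66)<.05)&(W[...,1]<-.2); P=W[m]; c=np.median(P,0); print(len(P),c, np.hypot(c[0]-.43667,c[1]+.27012))
plan([.58,.065,.21],184.4-45)
E
```

```text
674 [ 0.66621628 -0.25128136  0.10539175] 0.23031801614487876
tool shift [ -0.302 -12.934   2.426] turn 0.125 rows>= 4.207186728544471 clock 66.3
```

View pics/wrist23.png

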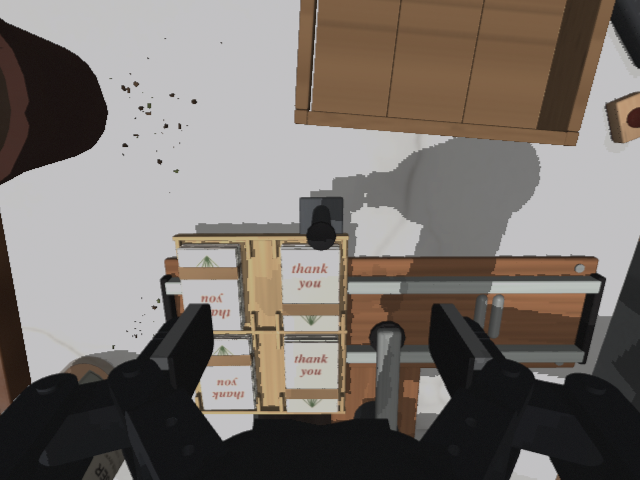

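>>> {"op": "drive_tool", "data": {"steps": [[0,-0.995,0.187,0,-1],[0,-0.995,0.187,0,-1],[0,-0.995,0.187,0,-1],[0,-0.995,0.187,0,-1],[0,-0.995,0.187,0,-1],[0,-0.995,0.187,0,-1],[0,-0.995,0.187,0,-1],[0,-0.995,0.187,0,-1],[0,-0.995,0.187,0,-1],[0,-0.995,0.187,0,-1],[0,-0.995,0.187,0,-1],[0,-0.995,0.187,0,-1],[0,-0.995,0.187,0,-1],[0,0,0,0,-1],[0,0,0,0,-1]]}}

```text
clock: 68.18
eef_pos: [0.5797, 0.0644, 0.2019]
tool_rot: [[-0.002, 0.077, -0.997], [-0.001, -0.997, -0.077], [-1.0, 0.0, 0.002]]
contact_force: [0.8, -0.1, -0.1]
finger_gap: 0.0853
```

```bash
python3 - <<'E'
from m import *
I,D,K,M=grab("wrist","wrist24"); W=cloud(K,M,D)
m=(W[:,:,2]>.125)&(W[:,:,2]<.142)&(abs(W[:,:,0]-.58)<.03)&(abs(W[...,1]-.06)<.03); P=W[m]; print(len(P),np.median(P,0),P.min(0),P.max(0))
plan([.58,.065,.089],184.4)
E
```

```text
562 [0.57935253 0.05939848 0.13400932] [0.56630609 0.05335166 0.12501734] [0.59149744 0.07870158 0.13718819]
tool shift [ 4.522 -0.033 -0.013] turn -0.0 rows>= 0.0004820120125578312 clock 68.225
```

View pics/wrist24.png

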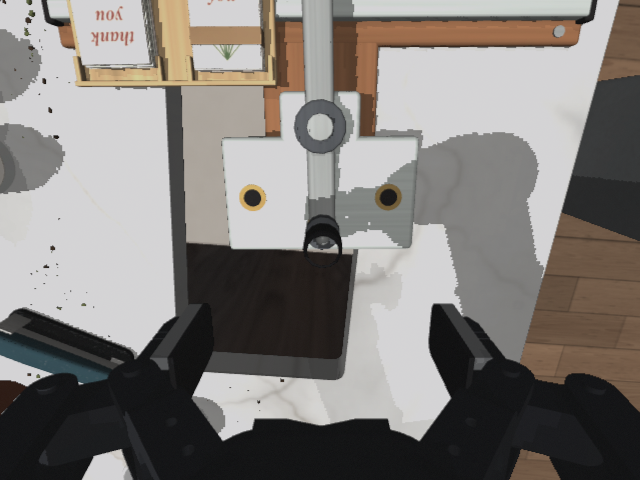

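>>> {"op": "drive_tool", "data": {"steps": [[1,-0.05,0,0,-1],[1,0,0,0,-1],[1,0,0,0,-1],[1,0,0,0,-1],[0.5,0,0,0,-1],[0,0,0,0,0],[0,0,0,0,1],[0,0,0,0,1],[0,0,0,0,1],[0,0,0,0,1]], "force": 60}}

```text
clock: 69.47
eef_pos: [0.5805, 0.0662, 0.0914]
tool_rot: [[0.002, 0.077, -0.997], [0.0, -0.997, -0.077], [-1.0, -0.0, -0.002]]
contact_force: [-1.4, -0.4, 5.7]
finger_gap: 0.024
```

>>> {"op": "drive_tool", "data": {"steps": [[-0.2,0,0,0,1],[-0.2,0,0,0,1],[-0.2,0,0,0,1],[0,0,0,0,1],[0,0,0,0,1]]}}

```text
clock: 70.1
eef_pos: [0.5797, 0.0661, 0.1048]
tool_rot: [[-0.001, 0.077, -0.997], [0.0, -0.997, -0.077], [-1.0, -0.0, 0.001]]
contact_force: [2.2, 0.4, -9.4]
finger_gap: 0.0245
```

>>> {"op": "drive_tool", "data": {"steps": [[0,0.009,0.2354,-0.0125,1],[0,0.009,0.2354,-0.0125,1],[0,0.009,0.2354,-0.0125,1],[0,0.009,0.2354,-0.0125,1],[0,0.009,0.2354,-0.0125,1],[0,0.009,0.2354,-0.0125,1],[0,0,0,0,1]]}}

```text
clock: 70.97
eef_pos: [0.5465, 0.0551, 0.1053]
tool_rot: [[-0.0, 0.521, -0.854], [-0.0, -0.854, -0.521], [-1.0, 0.0, 0.0]]
contact_force: [3.9, -0.5, -9.2]
finger_gap: 0.0243
```

>>> {"op": "drive_tool", "data": {"steps": [[0,0.009,0.2354,-0.0125,1],[0,0.009,0.2354,-0.0125,1],[0,0.009,0.2354,-0.0125,1],[0,0.009,0.2354,-0.0125,1],[0,0,0,0,1],[0,0,0,0,1]]}}

```text
clock: 71.72
eef_pos: [0.529, 0.0401, 0.1053]
tool_rot: [[0.0, 0.759, -0.652], [-0.0, -0.652, -0.759], [-1.0, 0.0, 0.0]]
contact_force: [4.5, -1.9, -8.8]
finger_gap: 0.0245
```

```bash
python3 - <<'E'
from m import *
grab("wrist","wrist25"); I,D,K,M=grab("side","side25"); cv2.imwrite("pics/side25c.png",cv2.resize(I[170:330,240:460,::-1],None,fx=3.5,fy=3.5)); plan([.5293,.0397,.105],229.4)
E
```

```text
tool shift [0.009 0.02  0.004] turn -0.0001 rows>= 0.0028089135109703165 clock 71.825
```

View pics/wrist25.png

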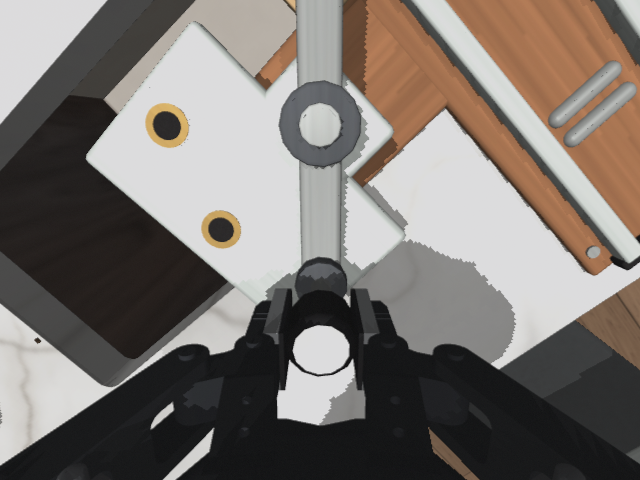

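View pics/side25c.png

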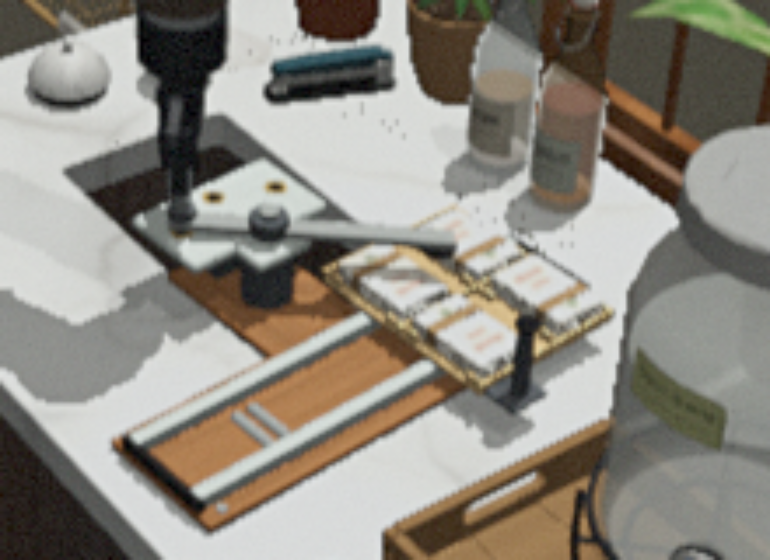

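Bar lies over the tray. Lower and release the pin.

>>> {"op": "drive_tool", "data": {"steps": [[0.18,0,0,0,1],[0.18,0,0,0,1],[0.18,0,0,0,1],[0,0,0,0,1],[0,0,0,0,1]]}}

```text
clock: 72.45
eef_pos: [0.529, 0.0402, 0.0919]
tool_rot: [[0.001, 0.76, -0.65], [0.0, -0.65, -0.76], [-1.0, 0.0, -0.0]]
contact_force: [4.7, -2.2, -6.1]
finger_gap: 0.0242
```

>>> {"op": "drive_tool", "data": {"steps": [[0,0,0,0,0],[0,0,0,0,-1],[0,0,0,0,-1],[0,0,0,0,-1],[0,0,0,0,-1],[-1,0,0,0,-1],[-1,0,0,0,-1],[-1,0,0,0,-1],[-1,0,0,0,-1],[-1,0,0,0,-1],[-0.5,0,0,0,-1],[0,0,0,0,-1]]}}

```text
clock: 73.95
eef_pos: [0.529, 0.0402, 0.2297]
tool_rot: [[0.001, 0.76, -0.65], [0.001, -0.65, -0.76], [-1.0, 0.0, -0.001]]
contact_force: [0.7, -0.4, -0.7]
finger_gap: 0.0855
```

```bash
python3 - <<'E'
from m import *
I,D,K,M=grab("wrist","wrist26"); W=cloud(K,M,D)
m=(W[:,:,2]>.122)&(W[:,:,2]<.155)&(abs(W[:,:,0]-.529)<.025)&(abs(W[...,1]-.04)<.025); P=W[m]; print(len(P),np.percentile(P[:,2],[5,50,95,100]),P.min(0),P.max(0))
I,D,K,M=grab("side","side26"); cv2.imwrite("pics/side26c.png",cv2.resize(I[170:330,240:460,::-1],None,fx=3.5,fy=3.5))
grab("scene","scene26")
E
```

```text
484 [0.12417503 0.13384512 0.13567472 0.13652579] [0.5165     0.02736425 0.12208785] [0.54191466 0.05281582 0.13652579]
```

View pics/wrist26.png

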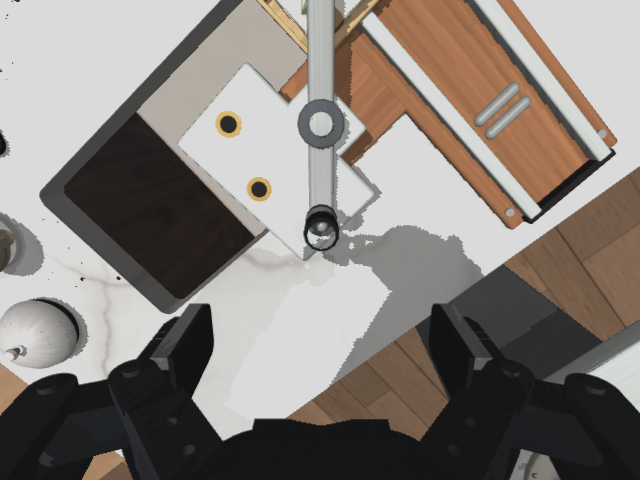

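View pics/side26c.png

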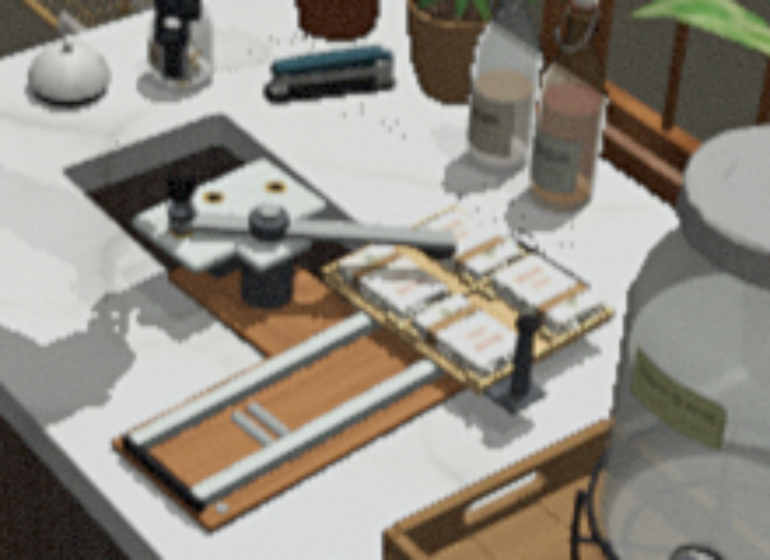

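```bash
python3 - <<'E'
from pk import *
T=T0+.2303*np.array([.997,.0767])
for nm in("wrist23","wrist24"):
    d=np.load(f"pics/{nm}.npz"); D,K,M=d["D"],d["K"],d["M"]; W=cloud(K,M,D); q=(W[...,:2]-T)@R2.T*1000
    for i,(bx,by) in enumerate([(-45,47),(-45,-47),(45,47),(45,-47)]):
        m=(abs(W[...,2]-.049)<.004)&(abs(q[...,0]-bx)<36)&(abs(q[...,1]-by)<46)
        if m.sum()>200: print(nm,i+1,m.sum(),np.percentile(q[m],[1,99],axis=0).round(1).tolist(),np.median(W[m][:,2]).round(4))
E
```

```text
wrist23 1 3815 [[-71.4, 7.1], [-19.5, 88.5]] 0.0485
wrist23 2 4753 [[-71.2, -86.9], [-19.3, -5.8]] 0.0485
wrist23 3 3343 [[13.3, 4.5], [64.3, 85.4]] 0.0486
wrist23 4 4092 [[20.4, -87.3], [72.7, -7.3]] 0.0487
wrist24 1 4938 [[-71.8, 44.1], [-20.2, 90.0]] 0.0487
wrist24 3 4815 [[13.0, 44.2], [65.1, 87.6]] 0.0486
```

>>> {"op": "drive_tool", "data": {"steps": [[-0.5,0.3,-1,0.025,-1],[0,0.3,-1,0.025,-1],[0,0.3,-1,0.025,-1],[0,0.3,-1,0.025,-1],[0,0.8,-0.6,0.025,-1],[0,1,-0.5,0,-1],[0,1,-0.5,0,-1],[0,0.5,-0.5,0,-1],[0,0,0,0,-1],[0,0,0,0,-1]]}}

```text
clock: 75.35
eef_pos: [0.6867, -0.0011, 0.2407]
tool_rot: [[-0.002, 0.077, -0.997], [-0.0, -0.997, -0.077], [-1.0, 0.0, 0.002]]
contact_force: [-0.6, -0.3, 0.1]
finger_gap: 0.0852
```

```bash
python3 - <<'E'
from pk import *
I,D,K,M=grab("wrist","wrist27"); T=T0+.2303*np.array([.997,.0767])
W=cloud(K,M,D); q=(W[...,:2]-T)@R2.T*1000
for i,(bx,by) in enumerate([(-45,47),(-45,-47),(45,47),(45,-47)]):
        m=(abs(W[...,2]-.049)<.004)&(abs(q[...,0]-bx)<36)&(abs(q[...,1]-by)<46)
        if m.sum()>200: print(i+1,m.sum(),np.percentile(q[m],[1,99],axis=0).round(1).tolist(),np.median(W[m][:,2]).round(4))
E
```

```text
1 3602 [[-71.5, 7.4], [-19.6, 89.6]] 0.0485
2 3085 [[-71.1, -40.3], [-19.2, -4.8]] 0.0487
3 5879 [[13.7, 5.3], [65.7, 86.2]] 0.0486
4 3141 [[20.8, -40.2], [72.8, -4.4]] 0.0484
```

View pics/wrist27.png

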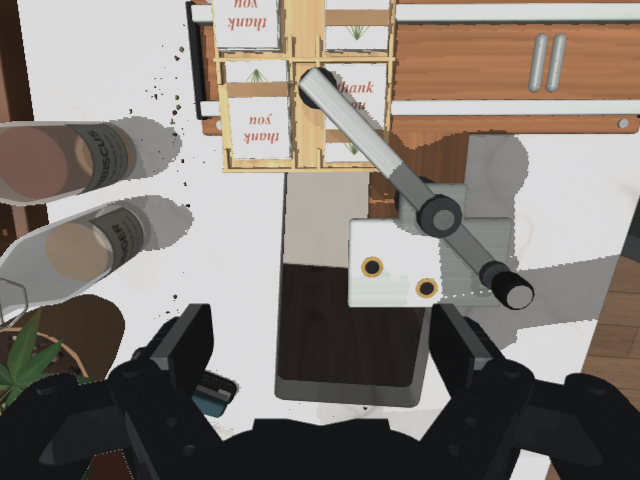

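```bash
python3 - <<'E'
from bench import *
print(job_done())
E
```

```text
the job is handed in; nothing more can be done
None
```

The job is done and handed in at about 75 s, in the order you asked. I pulled the pin and swung the bar to the middle hole, then drew the tray into the near detent. I laid all four packs in it, one to a bay, pushed the tray into the far detent, and swung the bar to the third hole.

My last checks, all from the camera images:
- **Tray:** the handle moved 230.3 mm from the near detent to the far one, against a nominal 230 mm.
- **Pin:** the knob top reads about 0.136 m, the same as home, and the bar lies over the tray.
- **Packs:** all four lie flat, with their tops about 49 mm above the counter.
- **Other things:** I did not touch the bell, stamp, reader or jar. I did not re-measure their positions at the end.

Some things disagreed or went wrong:
- **Pack in the far left bay (bay_3):** it was centred when I laid it, but a later look showed it about 6 mm nearer, against the near lip. It is flat and inside the bay, so I left it. I don't know whether it was knocked or brushed.
- **Fingertips:** the wrist depth image put them about 17 to 20 mm behind the TCP, not 8 mm ahead of it. Because of this my first attempt to grip a pack closed above it without moving it, so I gripped lower from then on.

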